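# Run the UV cleaning station on the writing desk

### The job

Clean the used desk things in the UV station: lift the metal tray off the top of its pile, set it squarely on the station's dark bed pad, and lay every desk thing that lies on the bureau flap in front of the mug (stapler, highlighter, pin box, loupe) inside the tray, leaving those kept at the far end of the other table. Then put the grey cover over the tray so that it stands fully down on the bed, turn the dial clockwise until its pointer stands at the small metal tab on the scale, and last press the start button fully down and let it go. Leave the mug, the white jar and the notebook where they are.

Things in the scene. Friction and masses are not known exactly. Their poses are not given: they have to be found in the camera images.
- uv_base: the UV cleaning station: a flat white housing 326 (x) x 280 (y) x 28 mm, fixed, on the table to the robot's right. Origin: centre of its underside. Its -x side, nearest the robot, is the control panel (dial and button); the larger far part is the bed. The bureau's tall end wall stands at y = 0 from x = 0.66 m on to the back: carry things past in front of it.
- bed (a point): centre of the bed's dark pad (168 (x) x 208 (y) mm, flush with the housing's flat top, 28 mm above the table), 35 mm to +x of the station's centre; axes as the station's. Beyond it a lamp shade hangs at x = 0.69 m and more, y = -0.12 to -0.29, 0.14 to 0.30 m up: keep the gripper clear of it.
- dial (a joint): angle of the dial in rad, 0 to 5.24, grows clockwise seen from above; at 0 the pointer points to the station's +x. It starts between 0 and 0.5, turns with light friction (0.03 N m) and stays where it is left.
- dial_axis (a point): a point on the dial's vertical axis at the middle height of its grip, 26 mm above the dial's foot. The grip is an upright black bar 14 mm thick and 52 mm long (from 22 mm behind the axis to 30 mm in front, toward the pointer), top 15 mm above this point; below it, from 18 mm under this point, is a round skirt of 32 mm radius. The x axis of this frame lies along the bar, toward the pointer. The dial's edge stands about 20 mm from the cover when that is on the bed.
- dial_pointer (a point): the spot on the scale that the dial's pointer (white line on one end of the bar) faces, 42 mm from the axis; turns with the dial.
- tab_mark (a point): the small upright metal tab (11 x 7 x 5 mm) set on the scale ring round the dial, 42 mm from the dial's axis; it stays fixed in a run, 1.2 to 2.6 rad clockwise of the dial's zero. The dial is set when dial_pointer lies at it.
- start (a joint): travel of the round white push button on the panel in m: 0 up, 0.006 fully down; springs back; 5 N hold it fully down.
- start_top (a point): centre of the top face of the start button (28 mm across); press straight down.
- tray: loose aluminium tray 170 (x) x 210 (y) mm, rim 9 mm high, floor 3 mm thick, 0.2 kg. Origin: centre of its underside. In its middle stands a hollow upright handle, 22 mm thick (x) x 50 mm long (y), top 40 mm above the origin: pinch it across x from above. At the start it lies on top of the cover, its hollow handle over the cover's fin; lift straight up by 35 mm or more before moving sideways. Either way round is right on the bed.
- cover: loose grey box-shaped cover, open below, 194 (x) x 234 (y) mm outside, walls 3 mm, flat top 58 mm above its lower edge, 0.3 kg. Origin: centre of its lower edge plane. On top a grip fin 10 mm thick (x), 36 mm long (y), from 58 to 86 mm above the origin: pinch it across x. Inside it is 188 x 228 mm and 55 mm high, so it goes over the tray with 9 mm to spare on each side and stands on the bed round it.
- stapler: stapler lying on its base, 34 (x) x 132 (y) x 44 mm, 0.21 kg; may be absent; on the bureau flap, ahead of the robot. Origin: centre of its underside. Pinch the upper arm, 28 mm wide, 22 to 44 mm up.
- highlighter: flat highlighter 20 (x) x 112 (y) x 14 mm; may be absent; on the bureau flap, ahead of the robot. Origin: centre of its underside.
- pin_box: small light-blue box of pins, shut, 52 (x) x 68 (y) x 26 mm; may be absent; on the bureau flap, ahead of the robot. Origin: centre of its underside; its lid reaches from -23 to +26 mm in x. Pinch it across x.
- loupe: stand loupe, round, 39 mm across and 36 mm high; may be absent; on the bureau flap, ahead of the robot. Origin: centre of its underside.
- mug: mug at the back of the bureau; leave it alone.
- white_jar: small jar with a white lid, 50 mm across, right of the station; leave it alone.
- notebook: small red notebook, 125 x 80 x 10 mm, at the back of the bureau left of the mug; leave it alone.
Mind the look-alikes: they are no part of the job. What is meant by the pin_box is not turquoise, and is the smaller of those in its own colour.

How it is judged:
By the outcome, as a careful person would: the job done as asked, in the order asked, and still so for the second after the job is handed in, with the robot touching nothing.
Of stapler, highlighter, pin_box, loupe only 3 to 4 are there at a start; the rules pass over those that are not, and their reading is None.
At some moment in a run one of stapler, highlighter, pin_box, loupe may be knocked a few centimetres aside while the robot is not near it.
It also fails if it takes over 210 s, if anything falls off the work surface, if the arm or the gripper's body presses on something with over 40 N, if the wrist force passes 120 N, or if a joint passes its speed limit or range.

### The arm

A 7-joint arm with a two-finger parallel gripper is mounted at the origin on a cart in front of the work surface, level with it; the furniture and walls round the work are solid. World frame = base frame: x ahead of the robot, y to its left, z up, the work surface at z = 0. Lengths are in m, angles in degrees, forces in N, time in s.
With the tool pointing down it reaches from about 0.425 to 0.875 m from the base axis. Payload 4.7 kg.
Tool frame: the origin (TCP) lies midway between the tips of the shut fingers; the grasp point (between the pads) lies 19 mm behind it (env.grip_depth is the distance from the TCP to the grasp point, in m); z points along the fingers, y is the line along which they close (so a half turn about z gives the same grasp; the last joint's range is limited). The gripper opens to 87 mm and grips with 3 to 60 N. Pads are 19 mm wide; open, the fingers measure 117 mm over their backs; the gripper's body (75 mm by 190 mm) begins 51 mm behind the grasp point.
Start: joints at [65.896, 18.392, -4.016, 83.108, 1.295, 78.541, -3.26], TCP at [0.274, -0.59, 0.197] pointing down, gripper open.
Joint ranges: [-163.93, 163.93], [-17.29, 119.83], [-79.2, 71.16], [3.27, 140.29], [-89.18, 269.18], [5.43, 117.66], [-154.24, 154.24]. Speed limits (degrees/s): [147.25, 147.25, 180, 180, 180, 180, 180].

### API

Orientations are given as [roll, pitch, yaw] about the fixed x, y, z axes, in that order (R = Rz(yaw) Ry(pitch) Rx(roll)).
In Python, from cell import get_obs, optics, env, nets gives the robot as it stands.
- The arm moves only by the shell command python3 -m creep 'ROWS' [FORCE]. ROWS is JSON, a list of rows, each an object of numbers: "wx", "wy", "wz": the turn, a rotation vector about the tool's x, y, z in degrees; "tx", "ty", "tz": the shift along the tool's x, y, z in mm; "gripper": the opening, from -1 (shut) to 1 (fully open). A call has 1 to 5 rows; each row is the pose to reach, as a shift and turn from the pose commanded when the call began, along the tool's axes at that moment; what a row does not reach only later rows make up. A row lasts 1/12 s, in which the tool goes at most 41.7 mm and 7.16 degrees, less where a joint would pass 70% of its speed; a pose out of reach is approached as far as the arm can. A call with a gripper value outside its range is refused whole. The fingers move at their own pace and stop on an object; FORCE is the grip in N (left out, the last holds). Time passes only in rows, so rows that repeat a pose let the fingers close. It gives the time, the measured TCP pose, the force, the opening and the grip force at its end, in the units of the state.
- get_obs(): the state, without advancing time (a new reading comes with each control period).
- optics.read_camera(name): name is "side" or "top"; returns (picture, depth): 480x640x3 uint8, red, green, blue; 480x640 float32, m along the optical axis (not along the pixel's ray), 0 where there is no reading.
- optics.camera_info(name): a dict with "fovy" (degrees; the focal length in pixels is half the picture's height over the tangent of half this angle, whatever the lens; pixels are square), "cx", "cy" (the principal point, pixels), "R" (3x3) and "t" (3): a world point X has camera coordinates R X + t. Camera axes: x right, y down, z forward; pixel columns grow to the right and rows downward; lengths in m; the calibration is good to about 2 mm. A picture is of the moment at which its call begins. camera_info takes no time and is no camera call.
- env.sign_off(): hands the job in; it is judged then, once.
Trained networks look in the newest picture that a camera, given by its name, has taken for a name from the list of things; names that differ only in an ending like _2 or _b are one class to them, and where a whole thing is asked for, a point or a joint stands for the part that bears it (a point fixed in the world has none). Each returns a list of dicts, best first, with "confidence" (0 to 1); they miss things now and then, are a little off and sometimes report something else, mostly with a low value. They report only what shows in the picture. A call takes as long as a camera call. They do not tell look-alikes from the thing itself.
- nets.look_for(query, camera): "point" ([x, y, z] in m, in world coordinates, good to about 4 mm: the middle of the surface that is visible of it).
- nets.place_of(query, camera): "point" ([x, y, z] in m, in world coordinates, good to about 4 mm: a listed point, or the origin of a listed thing).
The state is a dict: "time_s": time; "qpos": joint angles; "joint_velocities": joint speeds; "effort": joint torques, N m; "tool_pos": TCP position; "tool_rot": TCP orientation; "force": force on the tool from outside, world axes, zero at the start; "wrist_torque": the same for the moment, N m; "grip_width": finger opening in m; "grasp_force": force on a finger pad.
Only numpy, scipy, OpenCV 4.12 (cv2) and the standard library are available. Lean on these libraries where they do the work, as an engineer would, in place of code of your own. Each camera call takes 0.05 s, during which the arm holds its last target. There are 200 camera calls.

## Working session

There is one attempt and no reset: what is moved stays moved. The work goes in short steps, Python scripts to look and compute and a shell command to move; the robot and the scene stay as the last step left them, time stands still between calls to the robot, and variables do not carry over. Pictures are saved under pics/ and viewed, at most 14 in all, crops included, and the job is handed in when it is done.

```bash
ls; mkdir -p pics; cat > h.py <<'E'
import numpy as np, cv2
from cell import get_obs, optics, env, nets
from scipy.spatial.transform import Rotation as Ro
def K(n):
    i=optics.camera_info(n); return 240/np.tan(np.radians(i['fovy']/2)),i['cx'],i['cy'],np.array(i['R']),np.array(i['t'])
def px2w(n,u,v,d):
    f,cx,cy,R,t=K(n); return R.T@(np.array([(u-cx)/f*d,(v-cy)/f*d,d])-t)
def w2px(n,X):
    f,cx,cy,R,t=K(n); c=R@np.array(X)+t; return c[0]/c[2]*f+cx,c[1]/c[2]*f+cy
def cloud(n,D):
    f,cx,cy,R,t=K(n); v,u=np.mgrid[:480,:640]; P=np.stack([(u-cx)/f*D,(v-cy)/f*D,D],-1)
    return (P-t)@R
def delta(p,yaw=None):
    "rows values to get from current pose to p (world), tool down with yaw"
    o=get_obs(); R=Ro.from_euler('xyz',o['tool_rot'],degrees=True)
    s=R.inv().apply(np.array(p)-o['tool_pos'])*1000
    w=None
    if yaw is not None: w=(R.inv()*Ro.from_euler('xyz',[180,0,yaw],degrees=True)).as_rotvec(degrees=True).round(1)
    return s.round(1),w
E
python3 - <<'E'
from h import *
o=get_obs(); print({k:np.round(v,3) for k,v in o.items()})
for n in('side','top'):
    I,D=optics.read_camera(n); cv2.imwrite(f'pics/{n}0.png',I[:,:,::-1]); np.save(f'{n}0.npy',D)
    print(n,K(n))
    for q in ['uv_base','bed','dial_axis','dial_pointer','tab_mark','start_top','tray','cover','stapler','highlighter','pin_box','loupe','mug','white_jar','notebook']:
        print(q,[(np.round(r['point'],3).tolist(),round(r['confidence'],2)) for r in nets.place_of(q,n)])
E
```

```text
pics
{'time_s': np.float64(0.0), 'qpos': array([65.896, 18.44 , -4.016, 83.175,  1.295, 78.541, -3.259]), 'joint_velocities': array([-0.088,  0.076,  0.023, -0.086,  0.061, -0.035, -0.069]), 'effort': array([ 0.0000e+00, -4.9129e+01, -4.0400e-01, -3.1252e+01, -6.4000e-02,
        4.4000e-02,  0.0000e+00]), 'tool_pos': array([ 0.273, -0.589,  0.195]), 'tool_rot': array([-1.79889e+02,  6.00000e-03,  2.49150e+01]), 'force': array([ 0.228,  0.723, -0.567]), 'wrist_torque': array([0.006, 0.012, 0.011]), 'grasp_force': np.float64(0.0), 'grip_width': np.float64(0.087)}
side (np.float64(538.9881134606209), 321.50140189999894, 237.07187323758714, array([[ 9.99754849e-01, -2.21285746e-02,  7.54356414e-04],
       [-1.01177924e-02, -4.86889503e-01, -8.73404970e-01],
       [ 1.96944952e-02,  8.73183221e-01, -4.86994034e-01]]), array([-0.55861774,  0.06330257,  1.79140097]))
uv_base [([0.48, -0.329, 0.001], 0.95)]
bed [([0.513, -0.333, 0.028], 0.77), ([0.436, 0.195, 0.003], 0.55), ([0.372, -0.271, 0.054], 0.34)]
dial_axis [([0.371, -0.271, 0.052], 0.57)]
dial_pointer [([0.408, -0.286, 0.034], 0.
[... 844 characters left out ...]
.89), ([0.777, 0.148, -0.001], 0.39), ([0.545, -0.576, 0.002], 0.35)]
bed [([0.516, -0.331, 0.028], 0.89)]
dial_axis [([0.372, -0.265, 0.057], 0.76)]
dial_pointer [([0.407, -0.294, 0.038], 0.53)]
tab_mark [([0.356, -0.311, 0.032], 0.4)]
start_top [([0.36, -0.37, 0.051], 0.53)]
tray [([0.49, 0.433, 0.058], 0.62)]
cover []
stapler [([0.444, 0.039, -0.0], 0.98), ([0.406, -0.292, 0.033], 0.49)]
highlighter []
pin_box [([0.569, 0.207, -0.002], 0.83), ([0.515, 0.644, -0.004], 0.57), ([0.435, 0.199, 0.001], 0.55)]
loupe [([0.775, 0.146, 0.001], 0.73), ([0.563, 0.037, -0.0], 0.67)]
mug [([0.775, 0.147, -0.002], 0.7)]
white_jar [([0.542, -0.579, 0.003], 0.84)]
notebook [([0.747, 0.282, 0.003], 0.98)]
```

View pics/side0.png

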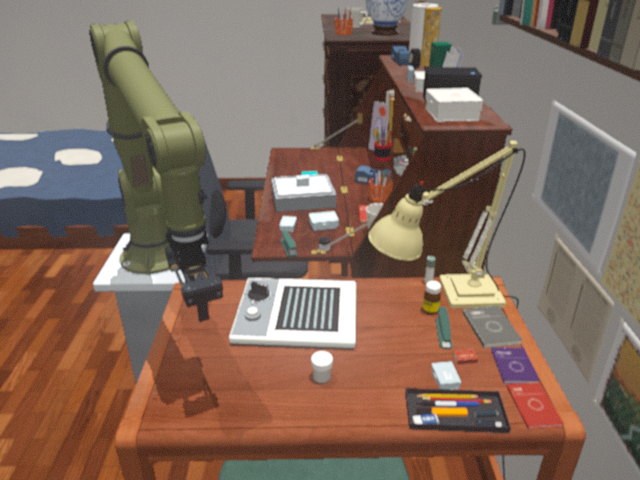

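View pics/top0.png

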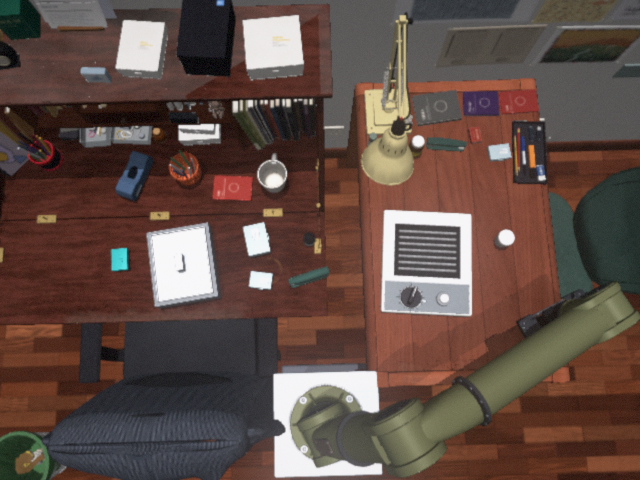

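The pictures show the following:
- Top view: the tray sits on the cover at (182,264), with the stapler at (309,277) and the loupe at (309,238).
- Pin-box candidates in the top view: (257,239) light blue and larger, (261,281) light blue and smaller, (120,259) turquoise, and (500,152), which is kept on the other table. (261,281) fits the description.

I'll confirm the pin box and look for the highlighter in an enlarged crop.

```bash
python3 - <<'E'
from h import *
I=cv2.imread('pics/top0.png'); D=np.load('top0.npy')
a=cv2.resize(I[205:305,140:340],None,fx=4,fy=4,interpolation=cv2.INTER_CUBIC)
b=cv2.resize(I[275:315,380:480],None,fx=4,fy=4,interpolation=cv2.INTER_CUBIC)
c=np.zeros((560,800,3),np.uint8); c[:400]=a; c[400:,:400]=b
cv2.imwrite('pics/crop1.png',c)
C=cloud('top',D)
def rect(name,c,r,zlo,zhi):
    m=(C[...,2]>zlo)&(C[...,2]<zhi)&(np.hypot(C[...,0]-c[0],C[...,1]-c[1])<r)
    p=(C[m][:,:2]*1000).astype(np.float32); rc=cv2.minAreaRect(p); print(name,len(p),np.round(rc[0]),np.round(rc[1]),round(rc[2],1),'z',np.round(np.percentile(C[m][:,2],[5,50,95]),3))
rect('boxbig',(.568,.206),.07,.013,.06)
rect('boxsmall',(.437,.197),.055,.013,.06)
rect('stapler',(.443,.042),.08,.012,.08)
rect('loupe',(.565,.037),.04,.012,.08)
rect('traytop',(.489,.433),.2,.05,.08)
rect('traywalls',(.489,.433),.2,.045,.2)
rect('handle',(.489,.433),.06,.085,.2)
rect('base',(.48,-.328),.3,.02,.032)
rect('dial',(.371,-.268),.035,.055,.09)
rect('button',(.361,-.37),.03,.036,.09)
E
```

```text
boxbig 691 [566. 206.] [98. 80.] 12.3 z [0.025 0.036 0.043]
boxsmall 355 [434. 193.] [68. 53.] 80.7 z [0.018 0.026 0.033]
stapler 349 [453.  52.] [ 71. 138.] 25.8 z [0.026 0.039 0.047]
loupe 139 [562.  31.] [50. 53.] 3.8 z [0.015 0.034 0.043]
traytop 4531 [489. 433.] [237. 196.] 8.2 z [0.053 0.061 0.068]
traywalls 4750 [489. 434.] [236. 198.] 8.5 z [0.053 0.061 0.071]
handle 137 [488. 432.] [51. 25.] 5.5 z [0.088 0.098 0.104]
base 6673 [ 475. -377.] [375. 327.] 85.4 z [0.022 0.027 0.031]
dial 87 [ 372. -272.] [15. 54.] 67.1 z [0.061 0.069 0.077]
button 152 [ 358. -367.] [51. 46.] 41.6 z [0.037 0.044 0.055]
```

View pics/crop1.png

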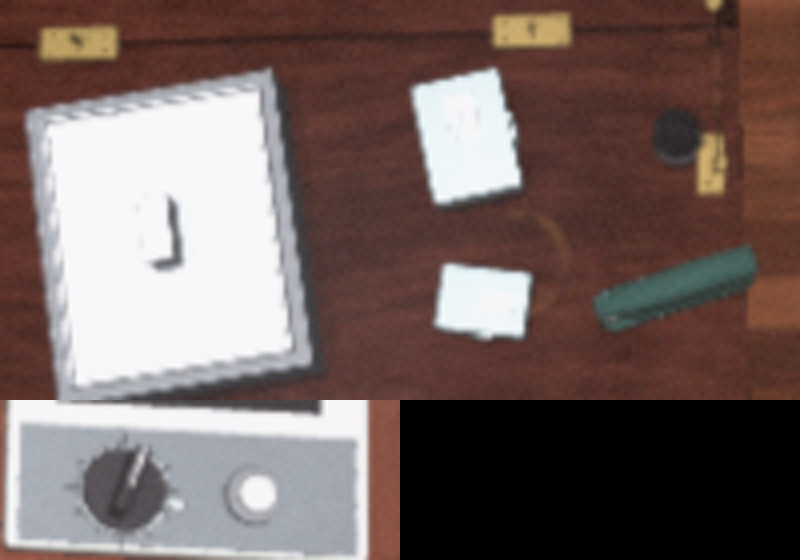

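The crop confirms the choice. The pin box is the smaller light-blue one at (261,281) in the top view, measuring 68x53 mm. The one at (257,239) is about 80 mm or more and is the look-alike. There is no highlighter on the flap. The flap's stay (chain plate) is close to the loupe, so next I'll measure the stay and the exact yaws.

```bash
cat >> h.py <<'E'
def rectc(C,mask,c,r,zlo,zhi):
    m=mask&(C[...,2]>zlo)&(C[...,2]<zhi)&(np.abs(C[...,0]-c[0])<r)&(np.abs(C[...,1]-c[1])<r)
    q=m.astype(np.uint8); n,L,S,_=cv2.connectedComponentsWithStats(q); 
    if n<2: return None
    k=1+np.argmax(S[1:,4]); p=C[L==k]; rc=cv2.minAreaRect((p[:,:2]*1000).astype(np.float32))
    return len(p),np.round(rc[0],0),np.round(rc[1]),round(rc[2],1),np.round(p.mean(0),3)
E
python3 - <<'E'
from h import *
for n in('top','side'):
    I=cv2.imread(f'pics/{n}0.png'); C=cloud(n,np.load(n+'0.npy')); H=cv2.cvtColor(I,cv2.COLOR_BGR2HSV)
    g=(H[...,0]>70)&(H[...,0]<100)&(H[...,1]>60); w=(H[...,2]>150)&(H[...,1]<60); dk=(H[...,2]<75)
    print(n,'stapler',rectc(C,g,(.443,.045),.09,.005,.07))
    print('box',rectc(C,w,(.437,.195),.06,.005,.05))
    print('base',rectc(C,H[...,1]<70,(.48,-.33),.2,.015,.045))
    print('loupe',rectc(C,dk,(.565,.037),.035,.02,.06))
    print('tray',rectc(C,H[...,1]<90,(.489,.433),.16,.05,.09))
I=cv2.imread('pics/side0.png'); C=cloud('side',np.load('side0.npy'))
m=(C[...,0]>.5)&(C[...,0]<.68)&(C[...,1]>-.04)&(C[...,1]<.075)&(C[...,2]>.012)
for p in C[m][::6]: print(np.round(p,3).tolist(),end=' ')
E
```

```text
top stapler (228, array([441.,  43.]), array([ 20., 124.]), 16.2, array([0.442, 0.042, 0.04 ]))
box (354, array([435., 193.]), array([68., 52.]), 81.8, array([0.435, 0.193, 0.026]))
base (8935, array([ 479., -330.]), array([281., 328.]), 85.4, array([ 0.477, -0.329,  0.029]))
loupe (115, array([563.,  38.]), array([37., 35.]), 20.6, array([0.563, 0.039, 0.035]))
tray (4551, array([489., 433.]), array([237., 196.]), 8.2, array([0.486, 0.431, 0.061]))
side stapler (92, array([447.,  37.]), array([ 22., 126.]), 14.5, array([0.449, 0.027, 0.041]))
box (146, array([440., 189.]), array([76., 49.]), 82.0, array([0.44 , 0.187, 0.025]))
base (7274, array([ 481., -331.]), array([288., 326.]), 85.7, array([ 0.486, -0.355,  0.028]))
loupe (28, array([562.,  31.]), array([27., 38.]), 38.6, array([0.564, 0.026, 0.035]))
tray (1254, array([493., 429.]), array([235., 209.]), 8.2, array([0.492, 0.412, 0.062]))
[0.675, 0.005, 0.096] [0.668, -0.003, 0.093] [0.666, 0.009, 0.083] [0.665, 0.002, 0.082] [0.662, 0.002, 0.079] [0.636, 0.005, 0.07] [0.637, 0.013, 0.062] [0.575, 0.055, 0.035] [0.555, 0.049, 0.035] [0.575, 0.047, 0.036] [0.626, 0.005, 0.059] [0.565, 0.04, 0.036] [0.585, 0.038, 0.037] [0.554, 0.03, 0.038] [0.575, 0.037, 0.034] [0.613, 0.004, 0.052] [0.568, 0.023, 0.038] [0.6, 0.008, 0.046] [0.558, 0.028, 0.031] [0.578, 0.021, 0.035] [0.604, 0.004, 0.044] [0.564, 0.022, 0.031] [0.585, 0.039, 0.021] [0.551, 0.034, 0.02] [0.571, 0.017, 0.03] [0.591, 0.009, 0.034] [0.564, 0.018, 0.025] [0.584, 0.002, 0.035] [0.568, 0.027, 0.016] [0.551, 0.027, 0.012] [0.574, 0.013, 0.021] [0.567, 0.007, 0.02] [0.544, -0.003, 0.023] [0.564, 0.004, 0.018] [0.547, 0.003, 0.015] [0.679, -0.011, 0.022] [0.67, -0.011, 0.014]
```

```bash

python3 -m creep '[{"tx":30,"ty":-26,"tz":-18},{"tx":60,"ty":-52,"tz":-18},{"tx":90,"ty":-77,"tz":-18},{"tx":120,"ty":-103,"tz":-18},{"tx":150,"ty":-128,"tz":-18}]' 30
python3 -m creep '[{"tx":30,"ty":-26,"tz":-18},{"tx":60,"ty":-52,"tz":-18},{"tx":90,"ty":-77,"tz":-18},{"tx":120,"ty":-103,"tz":-18},{"tx":150,"ty":-128,"tz":-18}]'
python3 -m creep '[{"tx":30,"ty":-26,"tz":-18},{"tx":60,"ty":-52,"tz":-18},{"tx":90,"ty":-77,"tz":-18},{"tx":120,"ty":-103,"tz":-18},{"tx":150,"ty":-128,"tz":-18}]'
python3 -m creep '[{"tx":14,"ty":-38},{"tx":28,"ty":-75},{"tx":44,"ty":-112},{"tx":58,"ty":-150}]'
python3 -m creep '[{"tx":14,"ty":-38},{"tx":28,"ty":-75},{"tx":44,"ty":-112},{"tx":58,"ty":-150}]'
python3 -m creep '[{"tx":14,"ty":-38,"wz":5},{"tx":28,"ty":-75,"wz":10},{"tx":44,"ty":-112,"wz":16.6},{"tx":58,"ty":-150,"wz":16.6},{"tx":58,"ty":-150,"wz":16.6}]'
python3 -c "
from h import *
print(get_obs()['tool_pos'],get_obs()['qpos'],delta([.488,.432,.067],8.3))"
```

```text
[ 0.27375784 -0.58955205  0.19659067] [65.89603206 18.39137879 -4.01487794 83.10776455  1.29524502 78.54241103
 -3.25910984] (array([ 624.6, -836.3,  129.5]), array([ 0. ,  0. , 16.6]))validation failed for argument at $[0]...
validation failed for argument at $[0]...
validation failed for argument at $[0]...
validation failed for argument at $[0]...
validation failed for argument at $[0]...
validation failed for argument at $[0]...
```

```bash

python3 -m creep '[{"wx":0,"wy":0,"wz":0,"tx":30,"ty":-26,"tz":-18,"gripper":1}]' 30
```

```text
time_s: 1.68
tool_pos: [0.2821, -0.5588, 0.2088]
tool_rot: [-179.7, 0.3, 24.3]
force: [-1.2, -0.4, -0.4]
grip_width: 0.0872
grasp_force: 0.0
```

```bash

python3 -m creep '[{"wx":0,"wy":0,"wz":0,"tx":28,"ty":-24,"tz":-12,"gripper":1},{"wx":0,"wy":0,"wz":0,"tx":56,"ty":-48,"tz":-12,"gripper":1},{"wx":0,"wy":0,"wz":0,"tx":84,"ty":-72,"tz":-12,"gripper":1},{"wx":0,"wy":0,"wz":0,"tx":112,"ty":-96,"tz":-12,"gripper":1},{"wx":0,"wy":0,"wz":0,"tx":140,"ty":-120,"tz":-12,"gripper":1}]' 
python3 -m creep '[{"wx":0,"wy":0,"wz":0,"tx":28,"ty":-24,"tz":-12,"gripper":1},{"wx":0,"wy":0,"wz":0,"tx":56,"ty":-48,"tz":-12,"gripper":1},{"wx":0,"wy":0,"wz":0,"tx":84,"ty":-72,"tz":-12,"gripper":1},{"wx":0,"wy":0,"wz":0,"tx":112,"ty":-96,"tz":-12,"gripper":1},{"wx":0,"wy":0,"wz":0,"tx":140,"ty":-120,"tz":-12,"gripper":1}]' 
python3 -m creep '[{"wx":0,"wy":0,"wz":0,"tx":28,"ty":-24,"tz":-12,"gripper":1},{"wx":0,"wy":0,"wz":0,"tx":56,"ty":-48,"tz":-12,"gripper":1},{"wx":0,"wy":0,"wz":0,"tx":84,"ty":-72,"tz":-12,"gripper":1},{"wx":0,"wy":0,"wz":0,"tx":112,"ty":-96,"tz":-12,"gripper":1},{"wx":0,"wy":0,"wz":0,"tx":140,"ty":-120,"tz":-12,"gripper":1}]' 
python3 -m creep '[{"wx":0,"wy":0,"wz":0,"tx":14,"ty":-37,"tz":0,"gripper":1},{"wx":0,"wy":0,"wz":0,"tx":28,"ty":-75,"tz":0,"gripper":1},{"wx":0,"wy":0,"wz":0,"tx":44,"ty":-112,"tz":0,"gripper":1},{"wx":0,"wy":0,"wz":0,"tx":58,"ty":-150,"tz":0,"gripper":1}]'
python3 -m creep '[{"wx":0,"wy":0,"wz":0,"tx":14,"ty":-37,"tz":0,"gripper":1},{"wx":0,"wy":0,"wz":0,"tx":28,"ty":-75,"tz":0,"gripper":1},{"wx":0,"wy":0,"wz":0,"tx":44,"ty":-112,"tz":0,"gripper":1},{"wx":0,"wy":0,"wz":0,"tx":58,"ty":-150,"tz":0,"gripper":1}]'
python3 -m creep '[{"wx":0,"wy":0,"wz":5,"tx":14,"ty":-37,"tz":0,"gripper":1},{"wx":0,"wy":0,"wz":10,"tx":28,"ty":-75,"tz":0,"gripper":1},{"wx":0,"wy":0,"wz":16,"tx":44,"ty":-112,"tz":0,"gripper":1},{"wx":0,"wy":0,"wz":16,"tx":58,"ty":-150,"tz":0,"gripper":1},{"wx":0,"wy":0,"wz":16,"tx":58,"ty":-150,"tz":0,"gripper":1}]'
python3 -c "
from h import *
print(get_obs()['tool_pos'],get_obs()['qpos'],delta([.488,.432,.067],8.3))
for q in ['tray','cover']:
  for c in ('top','side'):
    optics.read_camera(c)
    print(q,[(np.round(r['point'],3).tolist(),round(r['confidence'],2)) for r in nets.place_of(q,c)])
"
```

```text
time_s: 2.1
tool_pos: [0.3663, -0.3855, 0.2261]
tool_rot: [179.9, -0.0, 24.9]
force: [0.8, 0.4, 0.4]
grip_width: 0.0871
grasp_force: 0.0
time_s: 2.52
tool_pos: [0.4427, -0.2176, 0.2382]
tool_rot: [179.9, -0.0, 24.9]
force: [0.3, 0.5, -0.1]
grip_width: 0.0869
grasp_force: 0.0
time_s: 2.93
tool_pos: [0.5191, -0.0498, 0.2502]
tool_rot: [179.9, -0.0, 24.9]
force: [0.8, -0.2, -0.2]
grip_width: 0.0873
grasp_force: 0.0
time_s: 3.27
tool_pos: [0.5079, 0.1108, 0.25]
tool_rot: [180.0, -0.0, 24.9]
force: [0.9, 0.1, 0.1]
grip_width: 0.087
grasp_force: 0.0
time_s: 3.6
tool_pos: [0.4974, 0.271, 0.2501]
tool_rot: [180.0, -0.1, 24.9]
force: [0.7, -0.1, 0.0]
grip_width: 0.0871
grasp_force: 0.0
time_s: 4.02
tool_pos: [0.4809, 0.4395, 0.2484]
tool_rot: [-179.6, 0.2, 9.6]
force: [-2.1, -0.2, -0.4]
grip_width: 0.0869
grasp_force: 0.0
[0.4809117  0.43952093 0.24841583] [  -9.73680996   24.03459198  -48.09617978   76.98291996   17.23157176
   86.47953213 -136.68250577] (array([  6.5,   9.8, 181.3]), array([-0.4,  0.2,  1.3]))
tray []
tray [([0.489, 0.434, 0.058], 0.81)]
cover [([0.446, 0.042, -0.002], 0.21)]
cover [([0.489, 0.432, 0.002], 0.86)]
```

```bash

python3 -m creep '[{"wx":0,"wy":0,"wz":0.5,"tx":6,"ty":5,"tz":30,"gripper":1},{"wx":0,"wy":0,"wz":0.5,"tx":6,"ty":5,"tz":70,"gripper":1},{"wx":0,"wy":0,"wz":0.5,"tx":6,"ty":5,"tz":105,"gripper":1},{"wx":0,"wy":0,"wz":0.5,"tx":6,"ty":5,"tz":130,"gripper":1},{"wx":0,"wy":0,"wz":0.5,"tx":6,"ty":5,"tz":130,"gripper":1}]'
python3 -c "
from h import *
print(delta([.489,.433,.067],8.3))
"
```

```text
time_s: 4.83
tool_pos: [0.4919, 0.4212, 0.1138]
tool_rot: [179.7, 0.5, 8.3]
force: [-1.0, -0.4, -1.1]
grip_width: 0.0872
grasp_force: 0.0
(array([ -0.8, -12.4,  46.7]), array([ 0.3,  0.5, -0. ]))
```

```bash

python3 -m creep '[{"wx":0,"wy":0,"wz":0,"tx":-1,"ty":-12,"tz":0,"gripper":1},{"wx":0,"wy":0,"wz":0,"tx":-1,"ty":-12,"tz":20,"gripper":1},{"wx":0,"wy":0,"wz":0,"tx":-1,"ty":-12,"tz":40,"gripper":1},{"wx":0,"wy":0,"wz":0,"tx":-1,"ty":-12,"tz":45,"gripper":1},{"wx":0,"wy":0,"wz":0,"tx":-1,"ty":-12,"tz":45,"gripper":-1}]'
python3 -m creep '[{"wx":0,"wy":0,"wz":0,"tx":0,"ty":0,"tz":0,"gripper":-1},{"wx":0,"wy":0,"wz":0,"tx":0,"ty":0,"tz":0,"gripper":-1},{"wx":0,"wy":0,"wz":0,"tx":0,"ty":0,"tz":0,"gripper":-1},{"wx":0,"wy":0,"wz":0,"tx":0,"ty":0,"tz":0,"gripper":-1},{"wx":0,"wy":0,"wz":0,"tx":0,"ty":0,"tz":0,"gripper":-1}]' 35
python3 -m creep '[{"wx":0,"wy":0,"wz":0,"tx":0,"ty":0,"tz":-10,"gripper":-1},{"wx":0,"wy":0,"wz":0,"tx":0,"ty":0,"tz":-25,"gripper":-1},{"wx":0,"wy":0,"wz":0,"tx":0,"ty":0,"tz":-45,"gripper":-1},{"wx":0,"wy":0,"wz":0,"tx":0,"ty":0,"tz":-75,"gripper":-1},{"wx":0,"wy":0,"wz":0,"tx":0,"ty":0,"tz":-100,"gripper":-1}]'
python3 -c "
from h import *
I,D=optics.read_camera('side'); cv2.imwrite('pics/s1.png',I[120:280,180:420,::-1].repeat(3,0).repeat(3,1))
print(get_obs()['qpos'].round(0))"
```

```text
time_s: 5.25
tool_pos: [0.4909, 0.4382, 0.0755]
tool_rot: [-180.0, -0.0, 8.4]
force: [0.8, -0.4, 0.3]
grip_width: 0.0848
grasp_force: 0.0
time_s: 5.67
tool_pos: [0.4912, 0.4379, 0.0755]
tool_rot: [-180.0, -0.1, 8.4]
force: [-0.6, 0.6, 1.1]
grip_width: 0.055
grasp_force: 0.0
time_s: 6.08
tool_pos: [0.4909, 0.4381, 0.1779]
tool_rot: [-179.9, -0.1, 8.4]
force: [0.5, 0.5, 0.5]
grip_width: 0.0216
grasp_force: 0.0
[ -10.   26.  -47.   82.   19.   80. -139.]
```

View pics/s1.png

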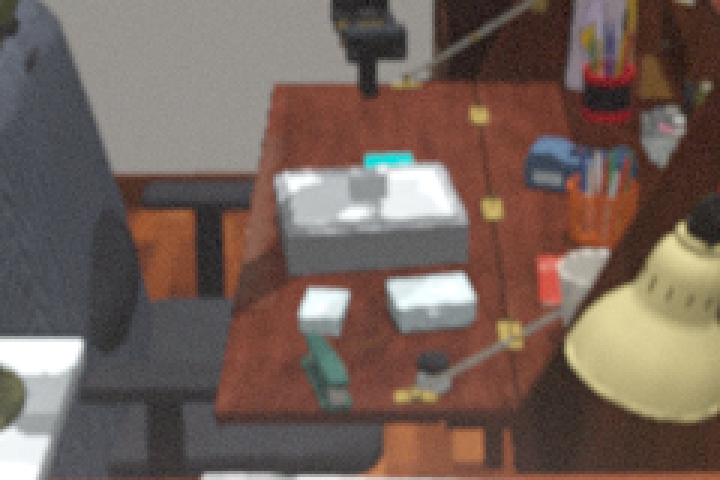

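The picture shows the tray still on the cover with the gripper above it at (370,60): the fingers close slowly and had not closed before the lift. I'll go back with the fingers half open and wait longer.

```bash

python3 -m creep '[{"wx":0,"wy":0,"wz":0,"tx":-1,"ty":5,"tz":0,"gripper":0},{"wx":0,"wy":0,"wz":0,"tx":-1,"ty":5,"tz":0,"gripper":0},{"wx":0,"wy":0,"wz":0,"tx":-1,"ty":5,"tz":25,"gripper":0},{"wx":0,"wy":0,"wz":0,"tx":-1,"ty":5,"tz":50,"gripper":0},{"wx":0,"wy":0,"wz":0,"tx":-1,"ty":5,"tz":60,"gripper":0}]'
python3 -m creep '[{"wx":0,"wy":0,"wz":0,"tx":0,"ty":0,"tz":25,"gripper":0},{"wx":0,"wy":0,"wz":0,"tx":0,"ty":0,"tz":40,"gripper":0},{"wx":0,"wy":0,"wz":0,"tx":0,"ty":0,"tz":48,"gripper":0},{"wx":0,"wy":0,"wz":0,"tx":0,"ty":0,"tz":48,"gripper":-1},{"wx":0,"wy":0,"wz":0,"tx":0,"ty":0,"tz":48,"gripper":-1}]' 35
python3 -m creep '[{"wx":0,"wy":0,"wz":0,"tx":0,"ty":0,"tz":0,"gripper":-1},{"wx":0,"wy":0,"wz":0,"tx":0,"ty":0,"tz":0,"gripper":-1},{"wx":0,"wy":0,"wz":0,"tx":0,"ty":0,"tz":0,"gripper":-1},{"wx":0,"wy":0,"wz":0,"tx":0,"ty":0,"tz":0,"gripper":-1},{"wx":0,"wy":0,"wz":0,"tx":0,"ty":0,"tz":0,"gripper":-1}]'
```

```text
time_s: 6.55
tool_pos: [0.4891, 0.43, 0.1106]
tool_rot: [179.8, 0.3, 8.4]
force: [-0.1, -0.5, -0.1]
grip_width: 0.0403
grasp_force: 0.0
time_s: 6.97
tool_pos: [0.4905, 0.4326, 0.0669]
tool_rot: [-180.0, 0.0, 8.4]
force: [0.3, -0.3, 0.1]
grip_width: 0.0368
grasp_force: 0.0
time_s: 7.38
tool_pos: [0.4912, 0.4334, 0.0681]
tool_rot: [-179.9, -0.1, 8.4]
force: [0.0, 0.5, 4.5]
grip_width: 0.0208
grasp_force: 35.0
```

```bash

python3 -m creep '[{"wx":0,"wy":0,"wz":0,"tx":0,"ty":0,"tz":-10,"gripper":-1},{"wx":0,"wy":0,"wz":0,"tx":0,"ty":0,"tz":-30,"gripper":-1},{"wx":0,"wy":0,"wz":0,"tx":0,"ty":0,"tz":-60,"gripper":-1},{"wx":0,"wy":0,"wz":0,"tx":0,"ty":0,"tz":-95,"gripper":-1},{"wx":0,"wy":0,"wz":0,"tx":0,"ty":0,"tz":-120,"gripper":-1}]'
python3 -m creep '[{"wx":0,"wy":0,"wz":0,"tx":-2,"ty":15,"tz":-10,"gripper":-1},{"wx":0,"wy":0,"wz":0,"tx":-6,"ty":45,"tz":-20,"gripper":-1},{"wx":0,"wy":0,"wz":0,"tx":-10,"ty":80,"tz":-30,"gripper":-1},{"wx":0,"wy":0,"wz":0,"tx":-14,"ty":120,"tz":-30,"gripper":-1},{"wx":0,"wy":0,"wz":0,"tx":-18,"ty":160,"tz":-30,"gripper":-1}]'
python3 -m creep '[{"wx":0,"wy":0,"wz":0,"tx":-5,"ty":40,"tz":0,"gripper":-1},{"wx":0,"wy":0,"wz":0,"tx":-9,"ty":80,"tz":0,"gripper":-1},{"wx":0,"wy":0,"wz":0,"tx":-14,"ty":120,"tz":0,"gripper":-1},{"wx":0,"wy":0,"wz":0,"tx":-18,"ty":160,"tz":0,"gripper":-1},{"wx":0,"wy":0,"wz":0,"tx":-23,"ty":200,"tz":0,"gripper":-1}]'
python3 -m creep '[{"wx":0,"wy":0,"wz":0,"tx":-5,"ty":40,"tz":0,"gripper":-1},{"wx":0,"wy":0,"wz":0,"tx":-9,"ty":80,"tz":0,"gripper":-1},{"wx":0,"wy":0,"wz":0,"tx":-14,"ty":120,"tz":0,"gripper":-1},{"wx":0,"wy":0,"wz":0,"tx":-18,"ty":160,"tz":0,"gripper":-1},{"wx":0,"wy":0,"wz":0,"tx":-23,"ty":200,"tz":0,"gripper":-1}]'
python3 -m creep '[{"wx":0,"wy":0,"wz":0,"tx":-5,"ty":40,"tz":0,"gripper":-1},{"wx":0,"wy":0,"wz":0,"tx":-9,"ty":80,"tz":0,"gripper":-1},{"wx":0,"wy":0,"wz":0,"tx":-14,"ty":120,"tz":0,"gripper":-1},{"wx":0,"wy":0,"wz":0,"tx":-18,"ty":160,"tz":0,"gripper":-1},{"wx":0,"wy":0,"wz":0,"tx":-23,"ty":200,"tz":0,"gripper":-1}]'
python3 -m creep '[{"wx":0,"wy":0,"wz":-7,"tx":0,"ty":0,"tz":0,"gripper":-1},{"wx":0,"wy":0,"wz":-14,"tx":0,"ty":0,"tz":0,"gripper":-1},{"wx":0,"wy":0,"wz":-21,"tx":0,"ty":0,"tz":0,"gripper":-1},{"wx":0,"wy":0,"wz":-28,"tx":0,"ty":0,"tz":0,"gripper":-1},{"wx":0,"wy":0,"wz":-35,"tx":0,"ty":0,"tz":0,"gripper":-1}]'
python3 -m creep '[{"wx":0,"wy":0,"wz":-7,"tx":0,"ty":0,"tz":0,"gripper":-1},{"wx":0,"wy":0,"wz":-14,"tx":0,"ty":0,"tz":0,"gripper":-1},{"wx":0,"wy":0,"wz":-21,"tx":0,"ty":0,"tz":0,"gripper":-1},{"wx":0,"wy":0,"wz":-28,"tx":0,"ty":0,"tz":0,"gripper":-1},{"wx":0,"wy":0,"wz":-35,"tx":0,"ty":0,"tz":0,"gripper":-1}]'
python3 -m creep '[{"wx":0,"wy":0,"wz":-4,"tx":0,"ty":0,"tz":0,"gripper":-1},{"wx":0,"wy":0,"wz":-7,"tx":0,"ty":0,"tz":0,"gripper":-1},{"wx":0,"wy":0,"wz":-7,"tx":0,"ty":0,"tz":0,"gripper":-1},{"wx":0,"wy":0,"wz":-7,"tx":0,"ty":0,"tz":0,"gripper":-1}]'
python3 -c "
from h import *
print(get_obs()['qpos'].round(0), delta([.515,-.333,.12],85.6))
I,D=optics.read_camera('top'); C=cloud('top',D); cv2.imwrite('pics/t1.png',I[:,:,::-1]);H=cv2.cvtColor(I,cv2.COLOR_RGB2HSV)
for lo,hi in ((.15,.24),):print(rectc(C,H[...,1]<90,(.515,-.333),.16,lo,hi))
print(rectc(C,H[...,1]<90,(.489,.433),.16,.045,.075), nets.place_of('tray','top')[:2])
"
```

```text
time_s: 7.8
tool_pos: [0.4905, 0.4325, 0.1893]
tool_rot: [-180.0, -0.0, 8.4]
force: [0.4, 0.6, -0.8]
grip_width: 0.0212
grasp_force: 35.0
time_s: 8.22
tool_pos: [0.4955, 0.2705, 0.2172]
tool_rot: [180.0, -0.0, 8.5]
force: [-0.3, -0.4, -1.7]
grip_width: 0.0214
grasp_force: 35.0
time_s: 8.63
tool_pos: [0.5018, 0.0683, 0.2169]
tool_rot: [180.0, 0.0, 8.4]
force: [1.4, 0.1, -2.0]
grip_width: 0.0211
grasp_force: 35.0
time_s: 9.05
tool_pos: [0.5083, -0.1326, 0.2169]
tool_rot: [180.0, 0.0, 8.4]
force: [0.1, -0.5, -1.7]
grip_width: 0.0215
grasp_force: 35.0
time_s: 9.47
tool_pos: [0.5149, -0.3335, 0.2166]
tool_rot: [-180.0, 0.1, 8.4]
force: [0.2, -0.0, -2.1]
grip_width: 0.0212
grasp_force: 35.0
time_s: 9.88
tool_pos: [0.5151, -0.3316, 0.2164]
tool_rot: [-179.9, 0.0, 43.8]
force: [0.3, -0.6, -1.3]
grip_width: 0.0209
grasp_force: 35.0
time_s: 10.3
tool_pos: [0.515, -0.3316, 0.2165]
tool_rot: [-179.9, -0.0, 78.8]
force: [-0.3, 0.2, -1.3]
grip_width: 0.0208
grasp_force: 35.0
time_s: 10.63
tool_pos: [0.5152, -0.3318, 0.2165]
tool_rot: [-179.9, -0.0, 85.3]
force: [-0.0, -0.4, -2.8]
grip_width: 0.0213
grasp_force: 35.0
[ 55.  16. -30.  86.   8.  80.  20.] (array([-1.3, -0.1, 96.5]), array([-0.1, -0. , -0.3]))
(1861, array([ 520., -275.]), array([ 95., 172.]), 85.1, array([ 0.519, -0.274,  0.21 ]))
(4708, array([489., 433.]), array([237., 198.]), 8.5, array([0.486, 0.431, 0.058])) [{'point': [0.5142, -0.3347, 0.2046], 'confidence': 0.95}]
```

```bash

python3 -m creep '[{"wx":0,"wy":0,"wz":-0.3,"tx":-1,"ty":0,"tz":30,"gripper":-1},{"wx":0,"wy":0,"wz":-0.3,"tx":-1,"ty":0,"tz":65,"gripper":-1},{"wx":0,"wy":0,"wz":-0.3,"tx":-1,"ty":0,"tz":105,"gripper":-1},{"wx":0,"wy":0,"wz":-0.3,"tx":-1,"ty":0,"tz":135,"gripper":-1},{"wx":0,"wy":0,"wz":-0.3,"tx":-1,"ty":0,"tz":155,"gripper":-1}]'
python3 -m creep '[{"wx":0,"wy":0,"wz":0,"tx":0,"ty":0,"tz":7,"gripper":-1},{"wx":0,"wy":0,"wz":0,"tx":0,"ty":0,"tz":12,"gripper":-1},{"wx":0,"wy":0,"wz":0,"tx":0,"ty":0,"tz":17,"gripper":-1},{"wx":0,"wy":0,"wz":0,"tx":0,"ty":0,"tz":20,"gripper":-1},{"wx":0,"wy":0,"wz":0,"tx":0,"ty":0,"tz":22,"gripper":-1}]'
```

```text
time_s: 11.15
tool_pos: [0.5133, -0.3318, 0.0579]
tool_rot: [-179.7, -0.1, 85.7]
force: [-0.8, 0.1, -1.5]
grip_width: 0.0211
grasp_force: 35.0
time_s: 11.57
tool_pos: [0.5165, -0.3336, 0.041]
tool_rot: [179.9, 0.1, 85.7]
force: [-0.0, -0.8, -2.0]
grip_width: 0.0209
grasp_force: 35.0
```

```bash

python3 -m creep '[{"wx":0,"wy":0,"wz":0,"tx":0,"ty":0,"tz":1,"gripper":-1},{"wx":0,"wy":0,"wz":0,"tx":0,"ty":0,"tz":2,"gripper":-1},{"wx":0,"wy":0,"wz":0,"tx":0,"ty":0,"tz":2.5,"gripper":-1},{"wx":0,"wy":0,"wz":0,"tx":0,"ty":0,"tz":2.5,"gripper":-1}]'
```

```text
time_s: 11.9
tool_pos: [0.5161, -0.3334, 0.0381]
tool_rot: [179.9, 0.1, 85.7]
force: [-0.5, -0.3, 0.5]
grip_width: 0.021
grasp_force: 35.0
```

```bash

python3 -m creep '[{"wx":0,"wy":0,"wz":0,"tx":0,"ty":0,"tz":0.5,"gripper":0},{"wx":0,"wy":0,"wz":0,"tx":0,"ty":0,"tz":0.5,"gripper":0},{"wx":0,"wy":0,"wz":0,"tx":0,"ty":0,"tz":0.5,"gripper":0},{"wx":0,"wy":0,"wz":0,"tx":0,"ty":0,"tz":0.5,"gripper":0}]'
python3 -m creep '[{"wx":0,"wy":0,"wz":0,"tx":0,"ty":0,"tz":-20,"gripper":0},{"wx":0,"wy":0,"wz":0,"tx":0,"ty":0,"tz":-60,"gripper":0},{"wx":0,"wy":0,"wz":0,"tx":0,"ty":0,"tz":-100,"gripper":0},{"wx":0,"wy":0,"wz":0,"tx":0,"ty":0,"tz":-140,"gripper":0},{"wx":0,"wy":0,"wz":0,"tx":0,"ty":0,"tz":-180,"gripper":0}]'
python3 -m creep '[{"wx":0,"wy":0,"wz":0,"tx":40,"ty":0,"tz":0,"gripper":0},{"wx":0,"wy":0,"wz":0,"tx":80,"ty":0,"tz":0,"gripper":0},{"wx":0,"wy":0,"wz":0,"tx":120,"ty":0,"tz":0,"gripper":0},{"wx":0,"wy":0,"wz":0,"tx":160,"ty":0,"tz":0,"gripper":0},{"wx":0,"wy":0,"wz":0,"tx":200,"ty":0,"tz":0,"gripper":0}]'
python3 -c "
from h import *
print(get_obs()['qpos'].round(0),get_obs()['tool_pos'].round(3))
for n in('top','side'):
  I,D=optics.read_camera(n); C=cloud(n,D); cv2.imwrite(f'pics/{n}2.png',I[:,:,::-1]);H=cv2.cvtColor(I,cv2.COLOR_RGB2HSV)
  print('tray',rectc(C,H[...,1]<90,(.515,-.333),.16,.034,.056))
  print('base',rectc(C,H[...,1]<70,(.48,-.33),.2,.015,.085))
  g=(H[...,0]>70)&(H[...,0]<100)&(H[...,1]>60); w=(H[...,2]>150)&(H[...,1]<60); dk=(H[...,2]<75)
  print(n,'stapler',rectc(C,g,(.443,.045),.09,.005,.07))
  print('box',rectc(C,w,(.437,.195),.06,.005,.05))
  print('loupe',rectc(C,dk,(.565,.037),.035,.02,.06))
  print([(q,nets.place_of(q,n)[:1]) for q in ('tray','stapler','loupe')])
I=cv2.imread('pics/top2.png'); cv2.imwrite('pics/crop2.png',cv2.resize(I[195:325,370:490],None,fx=4,fy=4,interpolation=cv2.INTER_CUBIC))
"
```

```text
time_s: 12.23
tool_pos: [0.5157, -0.3331, 0.0368]
tool_rot: [180.0, 0.0, 85.7]
force: [-0.6, -0.5, -0.2]
grip_width: 0.0391
grasp_force: 0.0
time_s: 12.65
tool_pos: [0.5153, -0.3327, 0.2186]
tool_rot: [180.0, 0.0, 85.7]
force: [1.2, -0.5, -0.5]
grip_width: 0.0434
grasp_force: 0.0
time_s: 13.07
tool_pos: [0.5304, -0.1318, 0.2169]
tool_rot: [180.0, 0.0, 85.7]
force: [1.0, -0.6, 1.0]
grip_width: 0.0433
grasp_force: 0.0
[ 45.   8. -37.  95.   5.  79.   3.] [ 0.53  -0.132  0.217]
tray (99, array([ 369., -369.]), array([27., 44.]), 1.6, array([ 0.367, -0.369,  0.044]))
base (7270, array([ 477., -356.]), array([229., 328.]), 85.3, array([ 0.471, -0.356,  0.032]))
top stapler (235, array([440.,  43.]), array([ 22., 125.]), 17.5, array([0.441, 0.041, 0.04 ]))
box (353, array([435., 194.]), array([71., 52.]), 82.7, array([0.435, 0.193, 0.026]))
loupe (117, array([563.,  40.]), array([35., 38.]), 87.9, array([0.563, 0.039, 0.036]))
[('tray', [{'point': [0.5143, -0.3345, 0.0267], 'confidence': 0.95}]), ('stapler', [{'point': [0.442, 0.0387, -0.0003], 'confidence': 0.61}]), ('loupe', [{'point': [0.5654, 0.0364, 0.0001], 'confidence': 0.51}])]
tray (163, array([ 378., -283.]), array([50., 46.]), 11.3, array([ 0.377, -0.286,  0.042]))
base (7529, array([ 481., -332.]), array([289., 327.]), 85.7, array([ 0.483, -0.356,  0.031]))
side stapler (96, array([446.,  38.]), array([ 20., 137.]), 13.1, array([0.448, 0.028, 0.041]))
box (139, array([440., 196.]), array([85., 51.]), 86.8, array([0.44 , 0.188, 0.026]))
loupe (27, array([566.,  28.]), array([28., 32.]), 53.4, array([0.566, 0.027, 0.034]))
[('tray', [{'point': [0.5172, -0.3359, 0.0308], 'confidence': 0.73}]), ('stapler', [{'point': [0.4462, 0.0454, -0.0036], 'confidence': 0.57}]), ('loupe', [{'point': [0.5684, 0.0399, -0.0028], 'confidence': 0.68}])]
```

View pics/crop2.png

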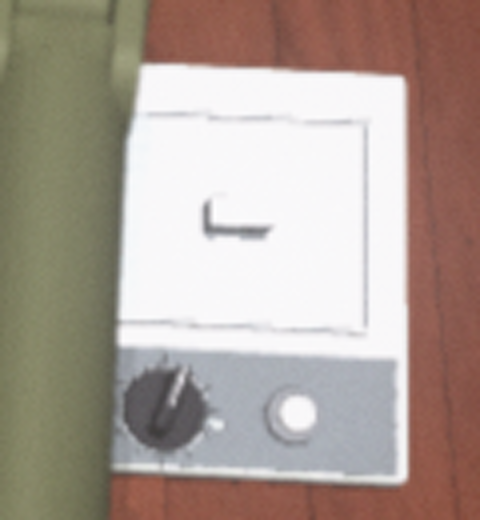

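The crop shows the tray lying square on the pad around its handle at (235,215), and the tab at (215,424), to the lower right of the dial. The stapler comes next.

```bash

python3 -m creep '[{"wx":0,"wy":0,"wz":-5,"tx":33,"ty":-20,"tz":0,"gripper":0.4},{"wx":0,"wy":0,"wz":-10,"tx":66,"ty":-40,"tz":0,"gripper":0.4},{"wx":0,"wy":0,"wz":-15,"tx":99,"ty":-60,"tz":0,"gripper":0.4},{"wx":0,"wy":0,"wz":-21,"tx":132,"ty":-80,"tz":0,"gripper":0.4},{"wx":0,"wy":0,"wz":-21,"tx":166,"ty":-100,"tz":0,"gripper":0.4}]'
python3 -m creep '[{"wx":0,"wy":0,"wz":0,"tx":0,"ty":0,"tz":30,"gripper":0.4},{"wx":0,"wy":0,"wz":0,"tx":0,"ty":0,"tz":70,"gripper":0.4},{"wx":0,"wy":0,"wz":0,"tx":0,"ty":0,"tz":110,"gripper":0.4},{"wx":0,"wy":0,"wz":0,"tx":0,"ty":0,"tz":125,"gripper":0.4},{"wx":0,"wy":0,"wz":0,"tx":0,"ty":0,"tz":125,"gripper":0.4}]'
python3 -c "
from h import *
print(get_obs()['qpos'].round(0),delta([.443,.041,.016],107))"
```

```text
time_s: 13.88
tool_pos: [0.4425, 0.0395, 0.2166]
tool_rot: [-180.0, -0.0, 106.8]
force: [0.3, 0.5, 0.9]
grip_width: 0.0599
grasp_force: 0.0
time_s: 14.3
tool_pos: [0.4399, 0.0384, 0.088]
tool_rot: [-179.6, -0.2, 106.6]
force: [0.3, -0.9, -0.3]
grip_width: 0.0611
grasp_force: 0.0
[ 40.  -0. -47. 117.  -0.  63.   9.] (array([ 1.3,  4.2, 72. ]), array([-0.4, -0.2, -0.4]))
```

```bash

python3 -m creep '[{"wx":0,"wy":0,"wz":0,"tx":2,"ty":1,"tz":25,"gripper":0.4},{"wx":0,"wy":0,"wz":0,"tx":2,"ty":1,"tz":50,"gripper":0.4},{"wx":0,"wy":0,"wz":0,"tx":2,"ty":1,"tz":65,"gripper":0.4},{"wx":0,"wy":0,"wz":0,"tx":2,"ty":1,"tz":74,"gripper":0.4},{"wx":0,"wy":0,"wz":0,"tx":2,"ty":1,"tz":74,"gripper":0.4}]'
python3 -m creep '[{"wx":0,"wy":0,"wz":0,"tx":0,"ty":0,"tz":0,"gripper":-1},{"wx":0,"wy":0,"wz":0,"tx":0,"ty":0,"tz":0,"gripper":-1},{"wx":0,"wy":0,"wz":0,"tx":0,"ty":0,"tz":0,"gripper":-1},{"wx":0,"wy":0,"wz":0,"tx":0,"ty":0,"tz":0,"gripper":-1},{"wx":0,"wy":0,"wz":0,"tx":0,"ty":0,"tz":0,"gripper":-1}]' 30
python3 -m creep '[{"wx":0,"wy":0,"wz":0,"tx":0,"ty":0,"tz":0,"gripper":-1},{"wx":0,"wy":0,"wz":0,"tx":0,"ty":0,"tz":0,"gripper":-1},{"wx":0,"wy":0,"wz":0,"tx":0,"ty":0,"tz":0,"gripper":-1}]'
```

```text
time_s: 14.72
tool_pos: [0.4433, 0.0411, 0.0172]
tool_rot: [-179.9, -0.1, 106.6]
force: [-0.1, -1.2, -0.6]
grip_width: 0.0607
grasp_force: 0.0
time_s: 15.13
tool_pos: [0.4442, 0.0415, 0.0185]
tool_rot: [179.9, 0.1, 106.7]
force: [-0.1, -0.1, 0.7]
grip_width: 0.0357
grasp_force: 0.0
time_s: 15.38
tool_pos: [0.4437, 0.0416, 0.0178]
tool_rot: [180.0, 0.0, 106.7]
force: [-0.9, 0.1, -0.6]
grip_width: 0.0154
grasp_force: 0.0
```

The fingers closed to 15 mm on nothing, so I'll look before doing more.

```bash

python3 -c "
from h import *
for n in('side','top'):
  I,D=optics.read_camera(n); cv2.imwrite(f'pics/{n}3.png',I[:,:,::-1])
  print([(q,[(r['point'],r['confidence']) for r in nets.place_of(q,n)[:3]]) for q in ('stapler','pin_box','loupe')])
a=cv2.imread('pics/side3.png')[175:275,240:400]; b=cv2.imread('pics/top3.png')[205:305,190:350]
cv2.imwrite('pics/crop3.png',cv2.resize(np.vstack([a[:75],b[:75]]),None,fx=4,fy=4,interpolation=cv2.INTER_CUBIC)) if 0 else cv2.imwrite('pics/crop3.png',cv2.resize(np.hstack([a,b]),None,fx=2.5,fy=4))
"
```

```text
[('stapler', [([0.4451, 0.0478, -0.0039], 0.65)]), ('pin_box', [([0.5659, 0.2061, -0.0003], 0.91), ([0.5167, 0.6393, 0.0015], 0.5), ([0.5452, -0.5757, -0.003], 0.5)]), ('loupe', [([0.5677, 0.0384, -0.0003], 0.54)])]
[('stapler', []), ('pin_box', [([0.5678, 0.2051, -0.002], 0.75), ([0.4363, 0.1946, 0.0011], 0.7), ([0.5167, 0.6421, -0.0007], 0.68)]), ('loupe', [([0.5611, 0.0385, 0.0003], 0.61), ([0.3577, -0.3148, 0.0323], 0.61)])]
```

View pics/crop3.png

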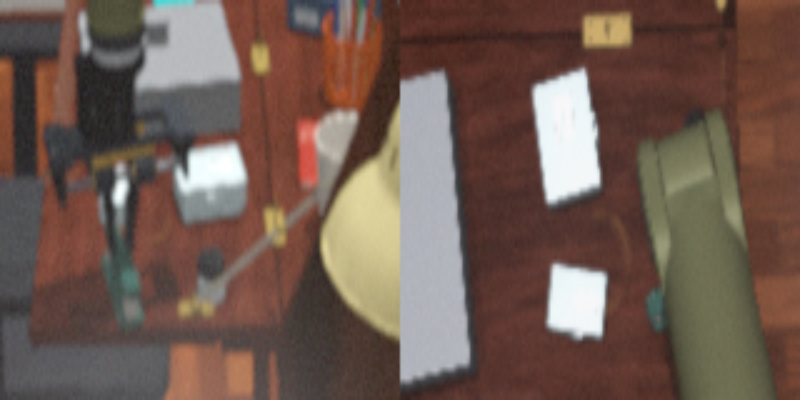

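```bash

python3 -c "
from h import *
o=get_obs();print(o['tool_pos'],o['grip_width'],o['grasp_force'])
for p in (o['tool_pos'],[.443,.042,.04],[.42,.105,.04],[.462,-.022,.04]):
  for n in('side','top'): print(n,np.round(w2px(n,p)))
C=cloud('side',np.load('side0.npy'));I=cv2.imread('pics/side0.png');H=cv2.cvtColor(I,cv2.COLOR_BGR2HSV)
g=(H[...,0]>70)&(H[...,0]<100)&(H[...,1]>60)&(abs(C[...,0]-.443)<.09)&(abs(C[...,1]-.045)<.1)
P=C[g]; P=P[np.argsort(P[:,1])]; print(np.round(P[::4],3).tolist())
"
```

```text
[0.4435759  0.04161382 0.01769247] 0.0006861855905893816 0.0
side [287. 244.]
top [309. 276.]
side [287. 238.]
top [309. 275.]
side [281. 229.]
top [288. 283.]
side [292. 248.]
top [329. 268.]
[[0.455, -0.024, 0.043], [0.465, -0.019, 0.044], [0.458, -0.016, 0.039], [0.455, -0.014, 0.042], [0.458, -0.008, 0.042], [0.458, -0.004, 0.047], [0.455, -0.001, 0.041], [0.451, 0.003, 0.047], [0.458, 0.009, 0.043], [0.448, 0.012, 0.042], [0.444, 0.017, 0.043], [0.441, 0.02, 0.042], [0.444, 0.022, 0.044], [0.46, 0.029, 0.04], [0.444, 0.032, 0.042], [0.443, 0.038, 0.042], [0.453, 0.042, 0.04], [0.443, 0.049, 0.04], [0.446, 0.061, 0.038], [0.432, 0.064, 0.036], [0.428, 0.066, 0.003], [0.432, 0.071, 0.04], [0.424, 0.082, 0.006], [0.438, 0.087, 0.035], [0.434, 0.099, 0.033]]
```

```bash

python3 -c "
from h import *
for k in (0,2,3):
 for n in('side','top'):
  I=cv2.imread(f'pics/{n}{k}.png');H=cv2.cvtColor(I,cv2.COLOR_BGR2HSV)
  g=(H[...,0]>70)&(H[...,0]<100)&(H[...,1]>60); g[:, :270]=0; g[:,340:]=0; g[:228]=0; g[300:]=0
  v,u=np.nonzero(g); print(k,n,len(u),u.min(),u.max(),v.min(),v.max(),u.mean().round(1),v.mean().round(1))
a=cv2.imread('pics/side0.png')[215:275,260:320]; b=cv2.imread('pics/side3.png')[215:275,260:320]
cv2.imwrite('pics/crop4.png',cv2.resize(np.hstack([a,b]),None,fx=6.5,fy=8,interpolation=cv2.INTER_CUBIC))
"
```

```text
0 side 97 282 294 232 253 288.2 240.4
0 top 233 289 327 268 286 308.6 275.7
2 side 97 283 294 231 247 288.3 240.0
2 top 241 289 328 268 286 308.7 275.7
3 side 28 287 294 235 247 291.0 244.2
3 top 24 289 294 278 286 291.8 281.0
```

View pics/crop4.png

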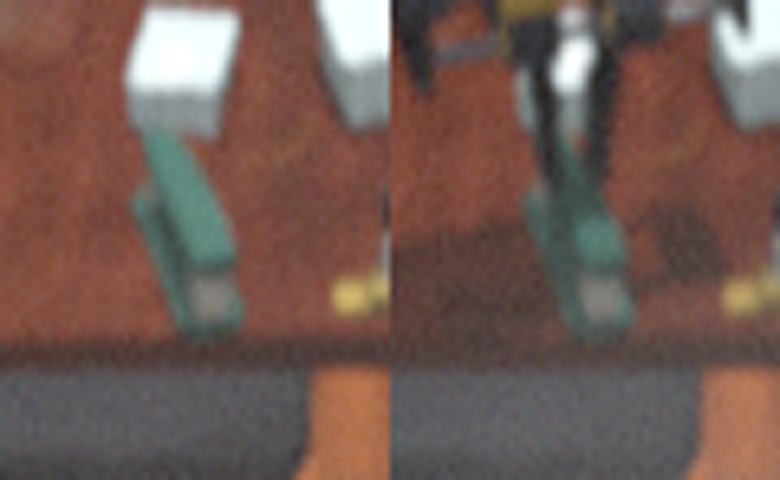

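```bash

python3 -m creep '[{"wx":0,"wy":0,"wz":0,"tx":0,"ty":0,"tz":-5,"gripper":-1},{"wx":0,"wy":0,"wz":0,"tx":0,"ty":0,"tz":-15,"gripper":-1},{"wx":0,"wy":0,"wz":0,"tx":0,"ty":0,"tz":-30,"gripper":-1},{"wx":0,"wy":0,"wz":0,"tx":0,"ty":0,"tz":-45,"gripper":-1},{"wx":0,"wy":0,"wz":0,"tx":0,"ty":0,"tz":-60,"gripper":-1}]'
python3 -c "
from h import *
I,D=optics.read_camera('side'); cv2.imwrite('pics/side4.png',I[:,:,::-1])
cv2.imwrite('pics/crop5.png',cv2.resize(I[175:275,250:350,::-1],None,fx=5,fy=5,interpolation=cv2.INTER_CUBIC))
print(get_obs()['grip_width'])"
```

```text
time_s: 16.2
tool_pos: [0.4438, 0.0419, 0.0793]
tool_rot: [180.0, 0.0, 106.7]
force: [0.7, -0.3, 0.1]
grip_width: 0.0003
grasp_force: 0.0
0.00038624410404014623
```

View pics/crop5.png

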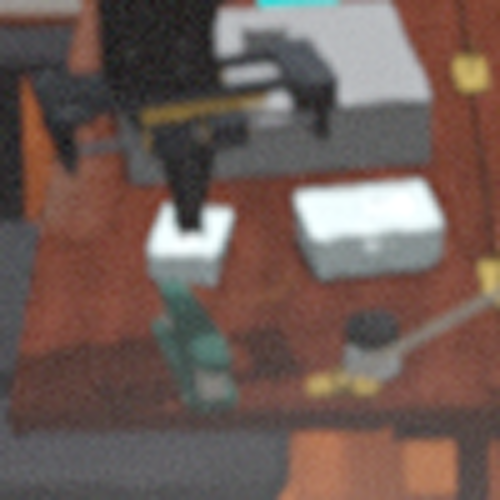

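```bash

python3 -c "
from h import *
o=get_obs();p=o['tool_pos'];print(p.round(4),np.round(w2px('side',p),1),np.round(w2px('top',p),1))
I,D=optics.read_camera('side');C=cloud('side',D)
for v in range(205,236,2): print(v,[(u,np.round(C[v,u],3).tolist(),I[v,u].tolist()) for u in (286,288)])
H=cv2.cvtColor(I,cv2.COLOR_RGB2HSV)
g=(H[...,0]>70)&(H[...,0]<100)&(H[...,1]>60)&(abs(C[...,0]-.443)<.09)&(abs(C[...,1]-.045)<.1)
P=C[g]; P=P[np.argsort(P[:,1])]; print(np.round(P[::4],3).tolist())
I,D=optics.read_camera('top');C=cloud('top',D);H=cv2.cvtColor(I,cv2.COLOR_RGB2HSV)
print(nets.place_of('stapler','side'),rectc(C,(H[...,0]>70)&(H[...,0]<100)&(H[...,1]>60),(.443,.045),.09,.005,.07))
"
```

```text
[0.446 0.042 0.082] [287.4 227.1] [308.4 272.1]
205 [(286, [0.446, -0.001, 0.184], [48, 56, 53]), (288, [0.436, 0.34, 0.02], [54, 49, 51])]
207 [(286, [0.444, 0.029, 0.163], [44, 41, 43]), (288, [0.45, 0.037, 0.159], [49, 53, 54])]
209 [(286, [0.444, 0.028, 0.156], [42, 42, 42]), (288, [0.451, 0.028, 0.156], [54, 50, 53])]
211 [(286, [0.444, 0.021, 0.152], [47, 40, 44]), (288, [0.45, 0.033, 0.146], [48, 48, 46])]
213 [(286, [0.444, 0.027, 0.142], [49, 45, 41]), (288, [0.45, 0.037, 0.137], [50, 50, 46])]
215 [(286, [0.443, 0.031, 0.133], [46, 47, 46]), (288, [0.45, 0.033, 0.131], [54, 54, 53])]
217 [(286, [0.443, 0.03, 0.126], [60, 61, 61]), (288, [0.45, 0.024, 0.129], [54, 48, 53])]
219 [(286, [0.443, 0.028, 0.119], [114, 124, 124]), (288, [0.45, 0.026, 0.121], [59, 56, 59])]
221 [(286, [0.443, 0.029, 0.112], [216, 221, 222]), (288, [0.449, 0.035, 0.108], [209, 215, 216])]
223 [(286, [0.435, 0.179, 0.026], [251, 255, 255]), (288, [0.442, 0.18, 0.025], [252, 255, 255])]
225 [(286, [0.435, 0.164, 0.026], [223, 233, 234]), (288, [0.443, 0.159, 0.028], [219, 229, 229])]
227 [(286, [0.435
[... 186 characters left out ...]
286, [0.435, 0.157, 0.005], [114, 134, 129]), (288, [0.442, 0.152, 0.008], [125, 117, 112])]
233 [(286, [0.438, 0.082, 0.038], [82, 114, 107]), (288, [0.442, 0.147, 0.002], [108, 94, 83])]
235 [(286, [0.439, 0.065, 0.039], [64, 87, 80]), (288, [0.446, 0.067, 0.038], [75, 89, 86])]
[[0.462, -0.022, 0.042], [0.468, -0.017, 0.043], [0.455, -0.014, 0.042], [0.452, -0.011, 0.047], [0.462, -0.006, 0.048], [0.461, -0.001, 0.041], [0.451, 0.005, 0.042], [0.44, 0.048, 0.041], [0.436, 0.066, 0.039], [0.435, 0.076, 0.037], [0.438, 0.082, 0.038], [0.427, 0.097, 0.033]]
[{'point': [0.4439, 0.0438, -0.0037], 'confidence': 0.77}] (8, array([427., 100.]), array([8., 7.]), 26.2, array([0.426, 0.1  , 0.035]))
```

```bash

python3 -c "
from h import *
print(np.round(w2px('side',[.2735,-.5895,.1965]),1))
C=cloud('side',np.load('side0.npy'));I=cv2.imread('pics/side0.png')
for v in range(296,326,2): print(v,[(u,np.round(C[v,u],3).tolist(),int(I[v,u].sum())) for u in (200,203,206)])
for v in range(284,308,3): print(v,[(u,np.round(C[v,u],3).tolist(),int(I[v,u].sum())) for u in (188,192,213,217,220)])
"
```

```text
[197.9 317. ]
296 [(200, [0.304, -0.669, 0.309], 140), (203, [0.31, -0.669, 0.309], 139), (206, [0.316, -0.668, 0.308], 147)]
298 [(200, [0.304, -0.669, 0.304], 143), (203, [0.309, -0.669, 0.304], 132), (206, [0.315, -0.668, 0.303], 147)]
300 [(200, [0.304, -0.671, 0.301], 145), (203, [0.308, -0.667, 0.298], 134), (206, [0.315, -0.668, 0.298], 136)]
302 [(200, [0.303, -0.671, 0.296], 144), (203, [0.308, -0.668, 0.293], 147), (206, [0.314, -0.666, 0.292], 149)]
304 [(200, [0.303, -0.673, 0.293], 152), (203, [0.301, -0.642, 0.27], 147), (206, [0.307, -0.639, 0.268], 161)]
306 [(200, [0.295, -0.644, 0.266], 127), (203, [0.301, -0.641, 0.264], 155), (206, [0.306, -0.638, 0.261], 145)]
308 [(200, [0.294, -0.641, 0.259], 157), (203, [0.3, -0.64, 0.258], 164), (206, [0.305, -0.638, 0.257], 128)]
310 [(200, [0.294, -0.645, 0.257], 142), (203, [0.3, -0.642, 0.254], 148), (206, [0.304, -0.636, 0.25], 147)]
312 [(200, [0.292, -0.64, 0.248], 131), (203, [0.298, -0.637, 0.246], 142), (206, [0.303, -0.633, 0.242], 164)]
314 [(200, [0.292, -0.64, 0.243], 129), (203, [0.298, -0.639, 0.242], 145), (2
[... 1357 characters left out ...]
322], 162), (192, [0.293, -0.686, 0.321], 123), (213, [0.328, -0.662, 0.304], 159), (217, [0.335, -0.657, 0.3], 161), (220, [0.34, -0.652, 0.297], 138)]
299 [(188, [0.285, -0.687, 0.315], 164), (192, [0.29, -0.68, 0.31], 154), (213, [0.327, -0.66, 0.295], 197), (217, [0.334, -0.658, 0.293], 280), (220, [0.255, -0.243, -0.004], 339)]
302 [(188, [0.283, -0.682, 0.304], 173), (192, [0.289, -0.677, 0.3], 140), (213, [0.237, -0.26, -0.002], 374), (217, [0.248, -0.26, -0.002], 375), (220, [0.258, -0.262, -0.001], 371)]
305 [(188, [0.282, -0.685, 0.299], 136), (192, [0.287, -0.674, 0.291], 216), (213, [0.24, -0.28, 0.002], 356), (217, [0.251, -0.277, -0.0], 349), (220, [0.261, -0.282, 0.003], 364)]
```

In this crop (px/5+250, +175) the shut fingertips are at (188,230) and the stapler is untouched. By depth the tips are about 25 mm higher than the reported TCP, and the start picture shows the same offset. So I'll command about 25 mm lower, watching the force.

```bash

python3 -m creep '[{"wx":0,"wy":0,"wz":0,"tx":0,"ty":0,"tz":0,"gripper":0.4},{"wx":0,"wy":0,"wz":0,"tx":0,"ty":0,"tz":0,"gripper":0.4},{"wx":0,"wy":0,"wz":0,"tx":0,"ty":0,"tz":0,"gripper":0.4},{"wx":0,"wy":0,"wz":0,"tx":0,"ty":0,"tz":0,"gripper":0.4},{"wx":0,"wy":0,"wz":0,"tx":0,"ty":0,"tz":0,"gripper":0.4}]'
python3 -m creep '[{"wx":0,"wy":0,"wz":0,"tx":0,"ty":-1,"tz":0,"gripper":0.4},{"wx":0,"wy":0,"wz":0,"tx":0,"ty":-1,"tz":0,"gripper":0.4},{"wx":0,"wy":0,"wz":0,"tx":0,"ty":-1,"tz":25,"gripper":0.4},{"wx":0,"wy":0,"wz":0,"tx":0,"ty":-1,"tz":50,"gripper":0.4},{"wx":0,"wy":0,"wz":0,"tx":0,"ty":-1,"tz":65,"gripper":0.4}]'
python3 -m creep '[{"wx":0,"wy":0,"wz":0,"tx":0,"ty":0,"tz":8,"gripper":0.4},{"wx":0,"wy":0,"wz":0,"tx":0,"ty":0,"tz":14,"gripper":0.4},{"wx":0,"wy":0,"wz":0,"tx":0,"ty":0,"tz":19,"gripper":0.4},{"wx":0,"wy":0,"wz":0,"tx":0,"ty":0,"tz":24,"gripper":0.4}]'
```

```text
time_s: 16.82
tool_pos: [0.4433, 0.0417, 0.0774]
tool_rot: [-180.0, -0.0, 106.7]
force: [0.4, 0.2, 0.4]
grip_width: 0.0259
grasp_force: 0.0
time_s: 17.23
tool_pos: [0.4416, 0.0411, 0.011]
tool_rot: [-179.9, -0.0, 106.7]
force: [-0.8, 0.0, -1.1]
grip_width: 0.0569
grasp_force: 0.0
time_s: 17.57
tool_pos: [0.4435, 0.0414, -0.011]
tool_rot: [179.9, 0.0, 106.7]
force: [0.4, 0.2, 0.6]
grip_width: 0.0607
grasp_force: 0.0
```

```bash

python3 -m creep '[{"wx":0,"wy":0,"wz":0,"tx":0,"ty":0,"tz":0,"gripper":-1},{"wx":0,"wy":0,"wz":0,"tx":0,"ty":0,"tz":0,"gripper":-1},{"wx":0,"wy":0,"wz":0,"tx":0,"ty":0,"tz":0,"gripper":-1},{"wx":0,"wy":0,"wz":0,"tx":0,"ty":0,"tz":0,"gripper":-1},{"wx":0,"wy":0,"wz":0,"tx":0,"ty":0,"tz":0,"gripper":-1}]' 35
python3 -m creep '[{"wx":0,"wy":0,"wz":0,"tx":0,"ty":0,"tz":0,"gripper":-1},{"wx":0,"wy":0,"wz":0,"tx":0,"ty":0,"tz":0,"gripper":-1},{"wx":0,"wy":0,"wz":0,"tx":0,"ty":0,"tz":0,"gripper":-1}]'
```

```text
time_s: 17.98
tool_pos: [0.443, 0.0413, -0.0109]
tool_rot: [180.0, 0.0, 106.7]
force: [-0.8, 0.7, 0.4]
grip_width: 0.0355
grasp_force: 0.0
time_s: 18.23
tool_pos: [0.4434, 0.0414, -0.0109]
tool_rot: [179.9, 0.0, 106.7]
force: [2.0, 0.3, 0.5]
grip_width: 0.025
grasp_force: 34.9
```

```bash

python3 -m creep '[{"wx":0,"wy":0,"wz":0,"tx":0,"ty":0,"tz":-10,"gripper":-1},{"wx":0,"wy":0,"wz":0,"tx":0,"ty":0,"tz":-40,"gripper":-1},{"wx":0,"wy":0,"wz":0,"tx":0,"ty":0,"tz":-80,"gripper":-1},{"wx":0,"wy":0,"wz":0,"tx":0,"ty":0,"tz":-120,"gripper":-1},{"wx":0,"wy":0,"wz":0,"tx":0,"ty":0,"tz":-150,"gripper":-1}]'
python3 -m creep '[{"wx":0,"wy":0,"wz":0,"tx":-40,"ty":1,"tz":0,"gripper":-1},{"wx":0,"wy":0,"wz":0,"tx":-80,"ty":2,"tz":0,"gripper":-1},{"wx":0,"wy":0,"wz":0,"tx":-120,"ty":3,"tz":0,"gripper":-1},{"wx":0,"wy":0,"wz":0,"tx":-160,"ty":4,"tz":0,"gripper":-1},{"wx":0,"wy":0,"wz":0,"tx":-200,"ty":5,"tz":0,"gripper":-1}]'
python3 -m creep '[{"wx":0,"wy":0,"wz":5,"tx":-40,"ty":1,"tz":0,"gripper":-1},{"wx":0,"wy":0,"wz":10,"tx":-80,"ty":2,"tz":0,"gripper":-1},{"wx":0,"wy":0,"wz":15,"tx":-120,"ty":3,"tz":0,"gripper":-1},{"wx":0,"wy":0,"wz":21,"tx":-160,"ty":4,"tz":0,"gripper":-1},{"wx":0,"wy":0,"wz":21,"tx":-199,"ty":5,"tz":0,"gripper":-1}]'
python3 -m creep '[{"wx":0,"wy":0,"wz":0,"tx":0,"ty":0,"tz":10,"gripper":-1},{"wx":0,"wy":0,"wz":0,"tx":0,"ty":0,"tz":30,"gripper":-1},{"wx":0,"wy":0,"wz":0,"tx":0,"ty":0,"tz":40,"gripper":-1},{"wx":0,"wy":0,"wz":0,"tx":0,"ty":0,"tz":40,"gripper":-1}]'
python3 -c "
from h import *
print(get_obs()['qpos'].round(0),delta([.567,-.3375,.021],85.5))
I,D=optics.read_camera('side'); cv2.imwrite('pics/side5.png',I[:,:,::-1])
I,D=optics.read_camera('top'); cv2.imwrite('pics/top5.png',I[:,:,::-1]);C=cloud('top',D);H=cv2.cvtColor(I,cv2.COLOR_RGB2HSV)
print(rectc(C,(H[...,0]>70)&(H[...,0]<100)&(H[...,1]>60),(.567,-.3375),.09,.05,.2),nets.place_of('stapler','side'))
"
```

```text
time_s: 18.65
tool_pos: [0.4426, 0.042, 0.1418]
tool_rot: [179.9, 0.0, 106.8]
force: [1.2, -0.3, -2.7]
grip_width: 0.0248
grasp_force: 34.9
time_s: 19.07
tool_pos: [0.5044, -0.1504, 0.139]
tool_rot: [-179.9, -0.0, 106.7]
force: [0.0, 0.6, -2.3]
grip_width: 0.0248
grasp_force: 34.9
time_s: 19.48
tool_pos: [0.5663, -0.3397, 0.1385]
tool_rot: [-179.9, -0.0, 85.4]
force: [0.2, -0.4, -1.7]
grip_width: 0.0251
grasp_force: 34.9
time_s: 19.82
tool_pos: [0.5644, -0.3361, 0.0953]
tool_rot: [-179.6, -0.2, 85.8]
force: [-0.3, -0.3, -2.4]
grip_width: 0.0253
grasp_force: 34.9
[ 51.  26. -30.  88.  13.  70.  15.] (array([-1.4,  3.2, 74.3]), array([-0.4, -0.2,  0.3]))
(1, array([ 568., -282.]), array([0., 0.]), 0.0, array([ 0.568, -0.282,  0.145])) [{'point': [0.5637, -0.3316, 0.1012], 'confidence': 0.7}]
```

```bash

python3 -m creep '[{"wx":0,"wy":0,"wz":0,"tx":0,"ty":1,"tz":20,"gripper":-1},{"wx":0,"wy":0,"wz":0,"tx":0,"ty":1,"tz":45,"gripper":-1},{"wx":0,"wy":0,"wz":0,"tx":0,"ty":1,"tz":60,"gripper":-1},{"wx":0,"wy":0,"wz":0,"tx":0,"ty":1,"tz":68,"gripper":-1},{"wx":0,"wy":0,"wz":0,"tx":0,"ty":1,"tz":72,"gripper":-1}]'
python3 -m creep '[{"wx":0,"wy":0,"wz":0,"tx":0,"ty":0,"tz":1,"gripper":-1},{"wx":0,"wy":0,"wz":0,"tx":0,"ty":0,"tz":2,"gripper":-1},{"wx":0,"wy":0,"wz":0,"tx":0,"ty":0,"tz":3,"gripper":-1}]'
```

```text
time_s: 20.38
tool_pos: [0.5678, -0.3376, 0.0266]
tool_rot: [-180.0, -0.0, 85.7]
force: [-0.4, -0.1, -2.4]
grip_width: 0.0248
grasp_force: 34.9
time_s: 20.63
tool_pos: [0.5691, -0.3385, 0.0253]
tool_rot: [179.9, 0.1, 85.7]
force: [1.0, -0.7, -2.3]
grip_width: 0.0251
grasp_force: 34.9
```

```bash

python3 -m creep '[{"wx":0,"wy":0,"wz":0,"tx":0,"ty":0,"tz":1,"gripper":-1},{"wx":0,"wy":0,"wz":0,"tx":0,"ty":0,"tz":2,"gripper":-1},{"wx":0,"wy":0,"wz":0,"tx":0,"ty":0,"tz":3,"gripper":-1},{"wx":0,"wy":0,"wz":0,"tx":0,"ty":0,"tz":4,"gripper":-1},{"wx":0,"wy":0,"wz":0,"tx":0,"ty":0,"tz":4,"gripper":-1}]'
python3 -m creep '[{"wx":0,"wy":0,"wz":0,"tx":0,"ty":0,"tz":1,"gripper":-0.1},{"wx":0,"wy":0,"wz":0,"tx":0,"ty":0,"tz":1,"gripper":-0.1},{"wx":0,"wy":0,"wz":0,"tx":0,"ty":0,"tz":1,"gripper":-0.1},{"wx":0,"wy":0,"wz":0,"tx":0,"ty":0,"tz":1,"gripper":-0.1}]'
python3 -m creep '[{"wx":0,"wy":0,"wz":0,"tx":0,"ty":0,"tz":-10,"gripper":-0.1},{"wx":0,"wy":0,"wz":0,"tx":0,"ty":0,"tz":-30,"gripper":-0.1},{"wx":0,"wy":0,"wz":0,"tx":0,"ty":0,"tz":-70,"gripper":-0.1},{"wx":0,"wy":0,"wz":0,"tx":0,"ty":0,"tz":-110,"gripper":-0.1},{"wx":0,"wy":0,"wz":0,"tx":0,"ty":0,"tz":-130,"gripper":-0.1}]'
```

```text
time_s: 21.05
tool_pos: [0.5682, -0.3381, 0.0202]
tool_rot: [180.0, 0.0, 85.7]
force: [-0.7, 0.7, -0.9]
grip_width: 0.0249
grasp_force: 34.9
time_s: 21.38
tool_pos: [0.5681, -0.3381, 0.0189]
tool_rot: [180.0, 0.0, 85.7]
force: [-0.9, -1.4, 0.6]
grip_width: 0.0381
grasp_force: 0.0
time_s: 21.8
tool_pos: [0.5703, -0.3387, 0.1551]
tool_rot: [179.6, 0.2, 85.7]
force: [0.9, 0.2, 0.8]
grip_width: 0.0393
grasp_force: 0.0
```

```bash

python3 -m creep '[{"wx":0,"wy":0,"wz":0,"tx":35,"ty":-12,"tz":0,"gripper":0.7},{"wx":0,"wy":0,"wz":0,"tx":70,"ty":-24,"tz":0,"gripper":0.7},{"wx":0,"wy":0,"wz":0,"tx":105,"ty":-35,"tz":0,"gripper":0.7},{"wx":0,"wy":0,"wz":0,"tx":140,"ty":-47,"tz":0,"gripper":0.7},{"wx":0,"wy":0,"wz":0,"tx":174,"ty":-58,"tz":0,"gripper":0.7}]'
python3 -m creep '[{"wx":0,"wy":0,"wz":0,"tx":35,"ty":-12,"tz":0,"gripper":0.7},{"wx":0,"wy":0,"wz":0,"tx":70,"ty":-24,"tz":0,"gripper":0.7},{"wx":0,"wy":0,"wz":0,"tx":105,"ty":-35,"tz":0,"gripper":0.7},{"wx":0,"wy":0,"wz":0,"tx":140,"ty":-47,"tz":0,"gripper":0.7},{"wx":0,"wy":0,"wz":0,"tx":174,"ty":-58,"tz":0,"gripper":0.7}]'
python3 -m creep '[{"wx":0,"wy":0,"wz":1,"tx":35,"ty":-12,"tz":0,"gripper":0.7},{"wx":0,"wy":0,"wz":2,"tx":70,"ty":-24,"tz":0,"gripper":0.7},{"wx":0,"wy":0,"wz":3.5,"tx":105,"ty":-35,"tz":0,"gripper":0.7},{"wx":0,"wy":0,"wz":3.5,"tx":140,"ty":-47,"tz":0,"gripper":0.7},{"wx":0,"wy":0,"wz":3.5,"tx":173,"ty":-57,"tz":0,"gripper":0.7}]'
python3 -c "
from h import *
for n in('top','side'):
  I,D=optics.read_camera(n); cv2.imwrite(f'pics/{n}6.png',I[:,:,::-1]);C=cloud(n,D);H=cv2.cvtColor(I,cv2.COLOR_RGB2HSV)
  print('box',rectc(C,(H[...,2]>150)&(H[...,1]<60),(.437,.195),.06,.005,.05),[r['point'] for r in nets.place_of('pin_box',n)])
  print('loupe',[(r['point'],r['confidence']) for r in nets.place_of('loupe',n)])
  print('stapler',[(r['point'],r['confidence']) for r in nets.place_of('stapler',n)])
print(get_obs()['qpos'].round(0),delta([.437,.194,-.021],82))
"
```

```text
time_s: 22.22
tool_pos: [0.5227, -0.1583, 0.1496]
tool_rot: [179.9, 0.0, 85.7]
force: [-0.6, -0.4, -0.4]
grip_width: 0.0647
grasp_force: 0.0
time_s: 22.63
tool_pos: [0.4778, 0.0196, 0.1496]
tool_rot: [179.9, 0.1, 85.7]
force: [0.8, 0.8, 0.4]
grip_width: 0.0736
grasp_force: 0.0
time_s: 23.05
tool_pos: [0.4336, 0.1966, 0.1498]
tool_rot: [179.9, 0.0, 82.3]
force: [0.7, 0.2, -0.4]
grip_width: 0.074
grasp_force: 0.0
box None [[0.5136, 0.6435, 0.0001], [0.5678, 0.2023, -0.0006]]
loupe [([0.5627, 0.035, 0.0027], 0.44), ([0.3601, -0.3734, 0.0517], 0.34), ([0.4792, -0.3271, -0.0002], 0.21)]
stapler [([0.5707, -0.3404, 0.0316], 0.89), ([0.7462, 0.2788, 0.0016], 0.26)]
box (100, array([404., 222.]), array([52., 66.]), 2.4, array([0.402, 0.225, 0.026])) [[0.5673, 0.2008, 0.0025], [0.4025, 0.2246, 0.0016], [0.3718, -0.274, 0.0532], [0.5148, 0.6391, 0.0008]]
loupe [([0.5684, 0.0392, -0.0042], 0.57)]
stapler []
[ 28.   1. -55. 109.   1.  70. -35.] (array([  1.4,   1.8, 169.8]), array([0. , 0. , 0.1]))
```

The pin box has been knocked to about (0.402, 0.225). I'll re-measure it with a wider window.

```bash

python3 -c "
from h import *
I,D=optics.read_camera('side'); C=cloud('side',D);H=cv2.cvtColor(I,cv2.COLOR_RGB2HSV)
w=(H[...,2]>150)&(H[...,1]<60)
print(rectc(C,w,(.402,.225),.085,.012,.035),rectc(C,w,(.402,.225),.085,.019,.035))
g=(C[...,2]>.02)&(C[...,2]<.035)&w&(abs(C[...,0]-.402)<.085)&(abs(C[...,1]-.225)<.085); v,u=np.nonzero(g); print(u.min(),u.max(),v.min(),v.max())
x=cv2.resize(I[v.min()-12:v.max()+18,u.min()-25:u.max()+30,::-1],None,fx=6,fy=6,interpolation=cv2.INTER_CUBIC);cv2.imwrite('pics/crop6.png',x);print(x.shape,v.min()-12,u.min()-25)
"
```

```text
(117, array([403., 228.]), array([74., 49.]), 80.4, array([0.402, 0.226, 0.026])) (116, array([403., 228.]), array([74., 49.]), 80.4, array([0.402, 0.226, 0.026]))
270 286 213 222
(234, 426, 3) 201 245
```

View pics/crop6.png

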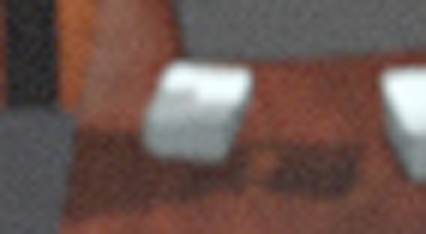

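The crop shows the pin box alone at px (200,105) in it, turned about -10°, with free space round it.

```bash

python3 -c "
from h import *
print(delta([.403,.226,-.021],80))"
python3 -m creep '[{"wx":0,"wy":0,"wz":2,"tx":25,"ty":-35,"tz":10,"gripper":0.7},{"wx":0,"wy":0,"wz":2,"tx":25,"ty":-35,"tz":50,"gripper":0.7},{"wx":0,"wy":0,"wz":2,"tx":25,"ty":-35,"tz":90,"gripper":0.7},{"wx":0,"wy":0,"wz":2,"tx":25,"ty":-35,"tz":110,"gripper":0.7},{"wx":0,"wy":0,"wz":2,"tx":25,"ty":-35,"tz":110,"gripper":0.7}]'
python3 -c "
from h import *
print(get_obs()['qpos'].round(0),delta([.403,.226,-.021],80))"
```

```text
(array([ 28.4, -36.2, 169.7]), array([0. , 0. , 2.1]))
time_s: 23.92
tool_pos: [0.3996, 0.2214, 0.0347]
tool_rot: [-179.6, 0.2, 80.2]
force: [-1.7, -0.1, 1.0]
grip_width: 0.0736
grasp_force: 0.0
[ 23.  10. -57. 118.  10.  57. -50.] (array([ 5.3,  3. , 55.6]), array([-0.4,  0.2,  0.2]))
```

```bash

python3 -m creep '[{"wx":0,"wy":0,"wz":0,"tx":4,"ty":1,"tz":5,"gripper":0.7},{"wx":0,"wy":0,"wz":0,"tx":4,"ty":1,"tz":20,"gripper":0.7},{"wx":0,"wy":0,"wz":0,"tx":4,"ty":1,"tz":38,"gripper":0.7},{"wx":0,"wy":0,"wz":0,"tx":4,"ty":1,"tz":46,"gripper":0.7},{"wx":0,"wy":0,"wz":0,"tx":4,"ty":1,"tz":50,"gripper":0.7}]'
python3 -m creep '[{"wx":0,"wy":0,"wz":0,"tx":0,"ty":0,"tz":2,"gripper":0.7},{"wx":0,"wy":0,"wz":0,"tx":0,"ty":0,"tz":4,"gripper":0.7},{"wx":0,"wy":0,"wz":0,"tx":0,"ty":0,"tz":4,"gripper":0.7}]'
```

```text
time_s: 24.33
tool_pos: [0.4055, 0.2278, -0.0111]
tool_rot: [180.0, -0.0, 80.2]
force: [-0.8, 0.4, -0.4]
grip_width: 0.074
grasp_force: 0.0
time_s: 24.58
tool_pos: [0.4055, 0.228, -0.0147]
tool_rot: [179.9, -0.0, 80.2]
force: [-0.2, 0.5, 0.6]
grip_width: 0.0743
grasp_force: 0.0
```

```bash

python3 -m creep '[{"wx":0,"wy":0,"wz":0,"tx":0,"ty":0,"tz":2,"gripper":0.7},{"wx":0,"wy":0,"wz":0,"tx":0,"ty":0,"tz":4,"gripper":0.7},{"wx":0,"wy":0,"wz":0,"tx":0,"ty":0,"tz":6,"gripper":-1},{"wx":0,"wy":0,"wz":0,"tx":0,"ty":0,"tz":6,"gripper":-1},{"wx":0,"wy":0,"wz":0,"tx":0,"ty":0,"tz":6,"gripper":-1}]' 20
python3 -m creep '[{"wx":0,"wy":0,"wz":0,"tx":0,"ty":0,"tz":0,"gripper":-1},{"wx":0,"wy":0,"wz":0,"tx":0,"ty":0,"tz":0,"gripper":-1},{"wx":0,"wy":0,"wz":0,"tx":0,"ty":0,"tz":0,"gripper":-1},{"wx":0,"wy":0,"wz":0,"tx":0,"ty":0,"tz":0,"gripper":-1}]'
```

```text
time_s: 25.0
tool_pos: [0.4046, 0.2277, -0.0214]
tool_rot: [-180.0, 0.0, 80.2]
force: [-0.4, 0.5, 0.2]
grip_width: 0.0611
grasp_force: 0.3
time_s: 25.33
tool_pos: [0.4048, 0.2278, -0.0213]
tool_rot: [180.0, 0.0, 80.2]
force: [0.1, 0.1, -0.5]
grip_width: 0.0491
grasp_force: 20.0
```

```bash

python3 -m creep '[{"wx":0,"wy":0,"wz":0,"tx":0,"ty":0,"tz":-10,"gripper":-1},{"wx":0,"wy":0,"wz":0,"tx":0,"ty":0,"tz":-40,"gripper":-1},{"wx":0,"wy":0,"wz":0,"tx":0,"ty":0,"tz":-80,"gripper":-1},{"wx":0,"wy":0,"wz":0,"tx":0,"ty":0,"tz":-115,"gripper":-1},{"wx":0,"wy":0,"wz":0,"tx":0,"ty":0,"tz":-135,"gripper":-1}]'
python3 -m creep '[{"wx":0,"wy":0,"wz":0,"tx":-30,"ty":11,"tz":0,"gripper":-1},{"wx":0,"wy":0,"wz":0,"tx":-62,"ty":22,"tz":0,"gripper":-1},{"wx":0,"wy":0,"wz":0,"tx":-94,"ty":33,"tz":0,"gripper":-1},{"wx":0,"wy":0,"wz":0,"tx":-126,"ty":44,"tz":0,"gripper":-1},{"wx":0,"wy":0,"wz":0,"tx":-159,"ty":56,"tz":0,"gripper":-1}]'
python3 -m creep '[{"wx":0,"wy":0,"wz":0,"tx":-30,"ty":11,"tz":0,"gripper":-1},{"wx":0,"wy":0,"wz":0,"tx":-62,"ty":22,"tz":0,"gripper":-1},{"wx":0,"wy":0,"wz":0,"tx":-94,"ty":33,"tz":0,"gripper":-1},{"wx":0,"wy":0,"wz":0,"tx":-126,"ty":44,"tz":0,"gripper":-1},{"wx":0,"wy":0,"wz":0,"tx":-159,"ty":56,"tz":0,"gripper":-1}]'
python3 -m creep '[{"wx":0,"wy":0,"wz":-5,"tx":-32,"ty":11,"tz":0,"gripper":-1},{"wx":0,"wy":0,"wz":-5,"tx":-65,"ty":22,"tz":0,"gripper":-1},{"wx":0,"wy":0,"wz":-5,"tx":-100,"ty":33,"tz":0,"gripper":-1},{"wx":0,"wy":0,"wz":-5,"tx":-135,"ty":46,"tz":0,"gripper":-1},{"wx":0,"wy":0,"wz":-5,"tx":-159,"ty":56,"tz":0,"gripper":-1}]'
python3 -m creep '[{"wx":0,"wy":0,"wz":0,"tx":0,"ty":0,"tz":10,"gripper":-1},{"wx":0,"wy":0,"wz":0,"tx":0,"ty":0,"tz":40,"gripper":-1},{"wx":0,"wy":0,"wz":0,"tx":0,"ty":0,"tz":65,"gripper":-1},{"wx":0,"wy":0,"wz":0,"tx":0,"ty":0,"tz":75,"gripper":-1},{"wx":0,"wy":0,"wz":0,"tx":0,"ty":0,"tz":75,"gripper":-1}]'
python3 -c "
from h import *
print(delta([.490,-.271,.011],85.5))"
```

```text
time_s: 25.75
tool_pos: [0.4061, 0.2294, 0.1179]
tool_rot: [179.7, -0.1, 80.3]
force: [0.7, 0.5, 0.6]
grip_width: 0.0492
grasp_force: 20.0
time_s: 26.17
tool_pos: [0.433, 0.0604, 0.1147]
tool_rot: [179.9, 0.0, 80.3]
force: [0.2, -0.4, -0.6]
grip_width: 0.0494
grasp_force: 20.0
time_s: 26.58
tool_pos: [0.4612, -0.1059, 0.1146]
tool_rot: [179.9, 0.0, 80.3]
force: [0.6, 0.5, -0.6]
grip_width: 0.0488
grasp_force: 20.0
time_s: 27.0
tool_pos: [0.4889, -0.275, 0.1145]
tool_rot: [180.0, 0.1, 85.0]
force: [0.0, -0.2, 0.4]
grip_width: 0.049
grasp_force: 20.0
time_s: 27.42
tool_pos: [0.4873, -0.2692, 0.0365]
tool_rot: [-179.7, -0.2, 85.3]
force: [-0.9, 0.3, -0.4]
grip_width: 0.049
grasp_force: 20.0
(array([-1.6,  3. , 25.5]), array([-0.3, -0.2, -0.2]))
```

```bash

python3 -m creep '[{"wx":0,"wy":0,"wz":0,"tx":0,"ty":1,"tz":10,"gripper":-1},{"wx":0,"wy":0,"wz":0,"tx":0,"ty":1,"tz":18,"gripper":-1},{"wx":0,"wy":0,"wz":0,"tx":0,"ty":1,"tz":23,"gripper":-1},{"wx":0,"wy":0,"wz":0,"tx":0,"ty":1,"tz":27,"gripper":-1},{"wx":0,"wy":0,"wz":0,"tx":0,"ty":1,"tz":27,"gripper":-1}]'
python3 -m creep '[{"wx":0,"wy":0,"wz":0,"tx":0,"ty":0,"tz":0,"gripper":-1}]'
```

```text
time_s: 27.83
tool_pos: [0.49, -0.2707, 0.0113]
tool_rot: [-180.0, -0.0, 85.2]
force: [0.2, 0.3, -0.4]
grip_width: 0.0498
grasp_force: 20.0
time_s: 27.92
tool_pos: [0.4904, -0.271, 0.0119]
tool_rot: [180.0, 0.0, 85.2]
force: [-0.1, 0.1, -1.0]
grip_width: 0.0491
grasp_force: 20.0
```

```bash

python3 -m creep '[{"wx":0,"wy":0,"wz":0,"tx":0,"ty":0,"tz":1.5,"gripper":-1},{"wx":0,"wy":0,"wz":0,"tx":0,"ty":0,"tz":1.5,"gripper":0.4},{"wx":0,"wy":0,"wz":0,"tx":0,"ty":0,"tz":1.5,"gripper":0.4},{"wx":0,"wy":0,"wz":0,"tx":0,"ty":0,"tz":1.5,"gripper":0.4},{"wx":0,"wy":0,"wz":0,"tx":0,"ty":0,"tz":1.5,"gripper":0.4}]'
python3 -m creep '[{"wx":0,"wy":0,"wz":0,"tx":0,"ty":0,"tz":-10,"gripper":0.4},{"wx":0,"wy":0,"wz":0,"tx":0,"ty":0,"tz":-30,"gripper":0.4},{"wx":0,"wy":0,"wz":0,"tx":0,"ty":0,"tz":-60,"gripper":0.4},{"wx":0,"wy":0,"wz":0,"tx":0,"ty":0,"tz":-100,"gripper":0.4},{"wx":0,"wy":0,"wz":0,"tx":0,"ty":0,"tz":-120,"gripper":0.4}]'
python3 -m creep '[{"wx":0,"wy":0,"wz":0,"tx":33,"ty":-3,"tz":0,"gripper":0.4},{"wx":0,"wy":0,"wz":0,"tx":66,"ty":-6,"tz":0,"gripper":0.4},{"wx":0,"wy":0,"wz":0,"tx":100,"ty":-9,"tz":0,"gripper":0.4},{"wx":0,"wy":0,"wz":0,"tx":133,"ty":-12,"tz":0,"gripper":0.4},{"wx":0,"wy":0,"wz":0,"tx":165,"ty":-14,"tz":0,"gripper":0.4}]'
python3 -m creep '[{"wx":0,"wy":0,"wz":-5,"tx":33,"ty":-3,"tz":0,"gripper":0.4},{"wx":0,"wy":0,"wz":-11,"tx":66,"ty":-6,"tz":0,"gripper":0.4},{"wx":0,"wy":0,"wz":-17,"tx":100,"ty":-9,"tz":0,"gripper":0.4},{"wx":0,"wy":0,"wz":-23,"tx":133,"ty":-12,"tz":0,"gripper":0.4},{"wx":0,"wy":0,"wz":-23,"tx":165,"ty":-14,"tz":0,"gripper":0.4}]'
python3 -c "
from h import *
for n in('side','top'):
  I,D=optics.read_camera(n); cv2.imwrite(f'pics/{n}7.png',I[:,:,::-1])
  print('loupe',[(np.round(r['point'],3),r['confidence']) for r in nets.place_of('loupe',n)])
  C=cloud(n,D);H=cv2.cvtColor(I,cv2.COLOR_RGB2HSV);print(rectc(C,H[...,2]<75,(.565,.037),.035,.02,.06))
I=cv2.imread('pics/top7.png'); cv2.imwrite('pics/crop7.png',cv2.resize(I[200:320,370:490],None,fx=4,fy=4,interpolation=cv2.INTER_CUBIC))
print(get_obs()['qpos'].round(0),delta([.564,.038,-.014],108))"
```

```text
time_s: 28.33
tool_pos: [0.4904, -0.2711, 0.0105]
tool_rot: [180.0, 0.0, 85.2]
force: [0.0, -0.3, 0.5]
grip_width: 0.0598
grasp_force: 0.0
time_s: 28.75
tool_pos: [0.4922, -0.2715, 0.1354]
tool_rot: [179.7, 0.1, 85.2]
force: [1.6, 0.0, -0.3]
grip_width: 0.061
grasp_force: 0.0
time_s: 29.17
tool_pos: [0.4899, -0.1036, 0.1312]
tool_rot: [179.9, 0.0, 85.2]
force: [1.4, 0.3, 0.0]
grip_width: 0.0609
grasp_force: 0.0
time_s: 29.58
tool_pos: [0.4896, 0.0621, 0.1312]
tool_rot: [180.0, 0.1, 108.5]
force: [0.4, 1.1, 0.5]
grip_width: 0.0608
grasp_force: 0.0
loupe [(array([ 0.564,  0.038, -0.003]), 0.7), (array([0.78 , 0.142, 0.   ]), 0.53), (array([0.746, 0.284, 0.001]), 0.42)]
(45, array([568.,  31.]), array([35., 32.]), 26.1, array([0.566, 0.031, 0.035]))
loupe []
(5, array([575.,   6.]), array([ 0., 12.]), 88.3, array([0.574, 0.006, 0.033]))
[ 36.   5. -47. 108.   4.  68.   5.] (array([-45.1,  62.9, 145. ]), array([0. , 0.1, 0.4]))
```

View pics/crop7.png

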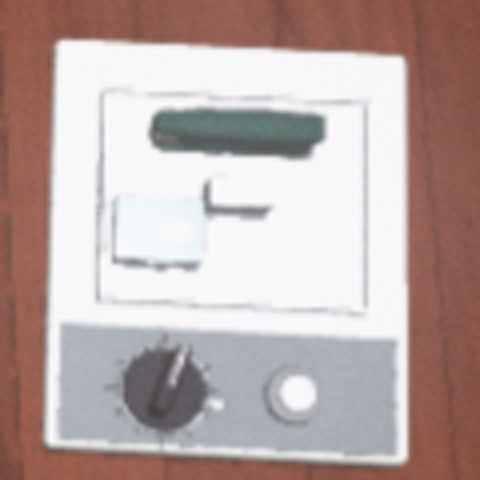

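The crop shows the stapler at (238,130) and the pin box at (158,228), both inside the tray rim. The loupe is still at its place.

```bash

python3 -m creep '[{"wx":0,"wy":0,"wz":0,"tx":-20,"ty":30,"tz":15,"gripper":0.4},{"wx":0,"wy":0,"wz":0,"tx":-45,"ty":61,"tz":30,"gripper":0.4},{"wx":0,"wy":0,"wz":0,"tx":-45,"ty":61,"tz":65,"gripper":0.4},{"wx":0,"wy":0,"wz":0,"tx":-45,"ty":61,"tz":85,"gripper":0.4},{"wx":0,"wy":0,"wz":0,"tx":-45,"ty":61,"tz":85,"gripper":0.4}]'
python3 -c "
from h import *
print(get_obs()['qpos'].round(0),delta([.564,.038,-.014],108))"
```

```text
time_s: 30.2
tool_pos: [0.5584, 0.0336, 0.0404]
tool_rot: [-179.5, -0.2, 108.0]
force: [-0.3, -0.3, -0.2]
grip_width: 0.0612
grasp_force: 0.0
[ 31.  21. -44. 105.  16.  62.  -1.] (array([ 2.3,  7.2, 54.4]), array([-0.5, -0.2,  0. ]))
```

```bash

python3 -m creep '[{"wx":0,"wy":0,"wz":0,"tx":2,"ty":2,"tz":3,"gripper":0.4},{"wx":0,"wy":0,"wz":0,"tx":2,"ty":2,"tz":15,"gripper":0.4},{"wx":0,"wy":0,"wz":0,"tx":2,"ty":2,"tz":30,"gripper":0.4},{"wx":0,"wy":0,"wz":0,"tx":2,"ty":2,"tz":42,"gripper":0.4},{"wx":0,"wy":0,"wz":0,"tx":2,"ty":2,"tz":46,"gripper":0.4}]'
python3 -m creep '[{"wx":0,"wy":0,"wz":0,"tx":0,"ty":0,"tz":2,"gripper":0.4},{"wx":0,"wy":0,"wz":0,"tx":0,"ty":0,"tz":4,"gripper":0.4},{"wx":0,"wy":0,"wz":0,"tx":0,"ty":0,"tz":4,"gripper":0.4}]'
python3 -c "
from h import *
print(delta([.564,.038,-.014],108))"
```

```text
time_s: 30.62
tool_pos: [0.5625, 0.0387, -0.0017]
tool_rot: [-179.9, 0.0, 108.2]
force: [-0.9, -0.1, 0.5]
grip_width: 0.0607
grasp_force: 0.0
time_s: 30.87
tool_pos: [0.5635, 0.0391, -0.0044]
tool_rot: [180.0, 0.0, 108.2]
force: [-0.6, 0.5, 0.7]
grip_width: 0.0609
grasp_force: 0.0
(array([-1.2,  0.1,  9.6]), array([0. , 0. , 0.2]))
```

```bash

python3 -m creep '[{"wx":0,"wy":0,"wz":0,"tx":0,"ty":0,"tz":4,"gripper":0.4},{"wx":0,"wy":0,"wz":0,"tx":0,"ty":0,"tz":8,"gripper":0.4},{"wx":0,"wy":0,"wz":0,"tx":0,"ty":0,"tz":10,"gripper":-1},{"wx":0,"wy":0,"wz":0,"tx":0,"ty":0,"tz":10,"gripper":-1},{"wx":0,"wy":0,"wz":0,"tx":0,"ty":0,"tz":10,"gripper":-1}]' 15
python3 -m creep '[{"wx":0,"wy":0,"wz":0,"tx":0,"ty":0,"tz":0,"gripper":-1},{"wx":0,"wy":0,"wz":0,"tx":0,"ty":0,"tz":0,"gripper":-1},{"wx":0,"wy":0,"wz":0,"tx":0,"ty":0,"tz":0,"gripper":-1},{"wx":0,"wy":0,"wz":0,"tx":0,"ty":0,"tz":0,"gripper":-1}]'
```

```text
time_s: 31.28
tool_pos: [0.563, 0.0391, -0.0149]
tool_rot: [-180.0, -0.0, 108.2]
force: [0.4, -0.5, 0.6]
grip_width: 0.0481
grasp_force: 0.0
time_s: 31.62
tool_pos: [0.5633, 0.0391, -0.0147]
tool_rot: [180.0, 0.0, 108.2]
force: [-0.5, -0.2, 0.9]
grip_width: 0.0383
grasp_force: 15.0
```

```bash

python3 -m creep '[{"wx":0,"wy":0,"wz":0,"tx":0,"ty":0,"tz":-10,"gripper":-1},{"wx":0,"wy":0,"wz":0,"tx":0,"ty":0,"tz":-40,"gripper":-1},{"wx":0,"wy":0,"wz":0,"tx":0,"ty":0,"tz":-80,"gripper":-1},{"wx":0,"wy":0,"wz":0,"tx":15,"ty":-22,"tz":-115,"gripper":-1},{"wx":0,"wy":0,"wz":0,"tx":43,"ty":-63,"tz":-135,"gripper":-1}]'
python3 -m creep '[{"wx":0,"wy":0,"wz":0,"tx":-27,"ty":-11,"tz":0,"gripper":-1},{"wx":0,"wy":0,"wz":0,"tx":-54,"ty":-22,"tz":0,"gripper":-1},{"wx":0,"wy":0,"wz":0,"tx":-81,"ty":-32,"tz":0,"gripper":-1},{"wx":0,"wy":0,"wz":0,"tx":-108,"ty":-43,"tz":0,"gripper":-1},{"wx":0,"wy":0,"wz":0,"tx":-136,"ty":-53,"tz":0,"gripper":-1}]'
python3 -m creep '[{"wx":0,"wy":0,"wz":0,"tx":-27,"ty":-11,"tz":0,"gripper":-1},{"wx":0,"wy":0,"wz":0,"tx":-54,"ty":-22,"tz":0,"gripper":-1},{"wx":0,"wy":0,"wz":0,"tx":-81,"ty":-32,"tz":0,"gripper":-1},{"wx":0,"wy":0,"wz":0,"tx":-108,"ty":-43,"tz":0,"gripper":-1},{"wx":0,"wy":0,"wz":0,"tx":-136,"ty":-53,"tz":0,"gripper":-1}]'
python3 -m creep '[{"wx":0,"wy":0,"wz":6,"tx":-27,"ty":-11,"tz":0,"gripper":-1},{"wx":0,"wy":0,"wz":12,"tx":-54,"ty":-22,"tz":0,"gripper":-1},{"wx":0,"wy":0,"wz":18,"tx":-81,"ty":-32,"tz":0,"gripper":-1},{"wx":0,"wy":0,"wz":23,"tx":-108,"ty":-43,"tz":0,"gripper":-1},{"wx":0,"wy":0,"wz":23,"tx":-136,"ty":-53,"tz":0,"gripper":-1}]'
python3 -m creep '[{"wx":0,"wy":0,"wz":0,"tx":0,"ty":0,"tz":10,"gripper":-1},{"wx":0,"wy":0,"wz":0,"tx":0,"ty":0,"tz":40,"gripper":-1},{"wx":0,"wy":0,"wz":0,"tx":0,"ty":0,"tz":65,"gripper":-1},{"wx":0,"wy":0,"wz":0,"tx":0,"ty":0,"tz":75,"gripper":-1},{"wx":0,"wy":0,"wz":0,"tx":0,"ty":0,"tz":75,"gripper":-1}]'
python3 -c "
from h import *
print(delta([.466,-.377,.017],85.5))"
```

```text
time_s: 32.03
tool_pos: [0.5065, 0.057, 0.1197]
tool_rot: [179.5, 0.0, 108.1]
force: [-0.2, 0.5, 1.4]
grip_width: 0.0379
grasp_force: 15.0
time_s: 32.45
tool_pos: [0.494, -0.0901, 0.1159]
tool_rot: [180.0, 0.1, 108.3]
force: [-0.1, -0.5, -0.7]
grip_width: 0.0382
grasp_force: 15.0
time_s: 32.87
tool_pos: [0.4862, -0.2359, 0.1157]
tool_rot: [180.0, 0.0, 108.2]
force: [0.3, 0.1, -0.9]
grip_width: 0.0383
grasp_force: 15.0
time_s: 33.28
tool_pos: [0.4784, -0.3817, 0.1157]
tool_rot: [180.0, 0.0, 85.0]
force: [1.2, 0.0, -0.3]
grip_width: 0.038
grasp_force: 15.0
time_s: 33.7
tool_pos: [0.4767, -0.3789, 0.0373]
tool_rot: [-179.8, -0.2, 85.2]
force: [0.1, 0.6, -1.0]
grip_width: 0.0384
grasp_force: 15.0
(array([  0.9, -10.8,  20.4]), array([-0.2, -0.2, -0.3]))
```

```bash

python3 -m creep '[{"wx":0,"wy":0,"wz":0,"tx":1,"ty":-12,"tz":0,"gripper":-1},{"wx":0,"wy":0,"wz":0,"tx":1,"ty":-12,"tz":8,"gripper":-1},{"wx":0,"wy":0,"wz":0,"tx":1,"ty":-12,"tz":15,"gripper":-1},{"wx":0,"wy":0,"wz":0,"tx":1,"ty":-12,"tz":19,"gripper":-1},{"wx":0,"wy":0,"wz":0,"tx":1,"ty":-12,"tz":22,"gripper":-1}]'
python3 -m creep '[{"wx":0,"wy":0,"wz":0,"tx":0,"ty":0,"tz":0,"gripper":-1},{"wx":0,"wy":0,"wz":0,"tx":0,"ty":0,"tz":0,"gripper":-1}]'
```

```text
time_s: 34.12
tool_pos: [0.4671, -0.3784, 0.0176]
tool_rot: [180.0, 0.0, 85.2]
force: [-0.6, -0.2, -1.2]
grip_width: 0.0387
grasp_force: 15.0
time_s: 34.28
tool_pos: [0.4671, -0.3784, 0.0177]
tool_rot: [180.0, -0.0, 85.2]
force: [-0.0, 0.2, -0.5]
grip_width: 0.0386
grasp_force: 15.0
```

```bash

python3 -m creep '[{"wx":0,"wy":0,"wz":0,"tx":0,"ty":0,"tz":1,"gripper":-1},{"wx":0,"wy":0,"wz":0,"tx":0,"ty":0,"tz":1,"gripper":0.2},{"wx":0,"wy":0,"wz":0,"tx":0,"ty":0,"tz":1,"gripper":0.2},{"wx":0,"wy":0,"wz":0,"tx":0,"ty":0,"tz":1,"gripper":0.2},{"wx":0,"wy":0,"wz":0,"tx":0,"ty":0,"tz":1,"gripper":0.2}]'
python3 -m creep '[{"wx":0,"wy":0,"wz":0,"tx":0,"ty":0,"tz":-10,"gripper":0.2},{"wx":0,"wy":0,"wz":0,"tx":0,"ty":0,"tz":-30,"gripper":0.2},{"wx":0,"wy":0,"wz":0,"tx":0,"ty":0,"tz":-60,"gripper":0.2},{"wx":0,"wy":0,"wz":0,"tx":0,"ty":0,"tz":-100,"gripper":0},{"wx":0,"wy":0,"wz":0,"tx":0,"ty":0,"tz":-130,"gripper":0}]'
python3 -m creep '[{"wx":0,"wy":0,"wz":0,"tx":40,"ty":-2,"tz":0,"gripper":0},{"wx":0,"wy":0,"wz":0,"tx":81,"ty":-4,"tz":0,"gripper":0},{"wx":0,"wy":0,"wz":0,"tx":121,"ty":-6,"tz":0,"gripper":0},{"wx":0,"wy":0,"wz":0,"tx":162,"ty":-9,"tz":0,"gripper":0},{"wx":0,"wy":0,"wz":0,"tx":202,"ty":-11,"tz":0,"gripper":0}]'
python3 -m creep '[{"wx":0,"wy":0,"wz":0,"tx":40,"ty":-2,"tz":0,"gripper":0},{"wx":0,"wy":0,"wz":0,"tx":81,"ty":-4,"tz":0,"gripper":0},{"wx":0,"wy":0,"wz":0,"tx":121,"ty":-6,"tz":0,"gripper":0},{"wx":0,"wy":0,"wz":0,"tx":162,"ty":-9,"tz":0,"gripper":0},{"wx":0,"wy":0,"wz":0,"tx":202,"ty":-11,"tz":0,"gripper":0}]'
python3 -m creep '[{"wx":0,"wy":0,"wz":0,"tx":40,"ty":-2,"tz":0,"gripper":0},{"wx":0,"wy":0,"wz":0,"tx":81,"ty":-4,"tz":0,"gripper":0},{"wx":0,"wy":0,"wz":0,"tx":121,"ty":-6,"tz":0,"gripper":0},{"wx":0,"wy":0,"wz":0,"tx":162,"ty":-9,"tz":0,"gripper":0},{"wx":0,"wy":0,"wz":0,"tx":202,"ty":-11,"tz":0,"gripper":0}]'
python3 -m creep '[{"wx":0,"wy":0,"wz":7,"tx":40,"ty":-2,"tz":0,"gripper":0},{"wx":0,"wy":0,"wz":14,"tx":81,"ty":-4,"tz":0,"gripper":0},{"wx":0,"wy":0,"wz":21,"tx":121,"ty":-6,"tz":0,"gripper":0},{"wx":0,"wy":0,"wz":28,"tx":162,"ty":-9,"tz":0,"gripper":0},{"wx":0,"wy":0,"wz":35,"tx":202,"ty":-11,"tz":0,"gripper":0}]'
python3 -m creep '[{"wx":0,"wy":0,"wz":7,"tx":0,"ty":0,"tz":0,"gripper":0},{"wx":0,"wy":0,"wz":14,"tx":0,"ty":0,"tz":0,"gripper":0},{"wx":0,"wy":0,"wz":21,"tx":0,"ty":0,"tz":0,"gripper":0},{"wx":0,"wy":0,"wz":28,"tx":0,"ty":0,"tz":0,"gripper":0},{"wx":0,"wy":0,"wz":35,"tx":0,"ty":0,"tz":0,"gripper":0}]'
python3 -m creep '[{"wx":0,"wy":0,"wz":7,"tx":0,"ty":0,"tz":0,"gripper":0},{"wx":0,"wy":0,"wz":7,"tx":0,"ty":0,"tz":0,"gripper":0},{"wx":0,"wy":0,"wz":7,"tx":0,"ty":0,"tz":0,"gripper":0}]'
python3 -c "
from h import *
for n in('side','top'):
  I,D=optics.read_camera(n); cv2.imwrite(f'pics/{n}8.png',I[:,:,::-1]); C=cloud(n,D);H=cv2.cvtColor(I,cv2.COLOR_RGB2HSV)
  print('cover',[(np.round(r['point'],3),r['confidence']) for r in nets.place_of('cover',n)],rectc(C,H[...,1]<90,(.489,.433),.16,.045,.1))
  if n=='side': print('fin',rectc(C,H[...,1]<90,(.489,.433),.04,.07,.1))
  print([(q,[(np.round(r['point'],3),r['confidence']) for r in nets.place_of(q,n)[:2]]) for q in('loupe','tab_mark','dial_axis','start_top')])
I=cv2.imread('pics/top8.png'); cv2.imwrite('pics/crop8.png',cv2.resize(I[200:320,370:490],None,fx=4,fy=4,interpolation=cv2.INTER_CUBIC))
print(get_obs()['qpos'].round(0),delta([.489,.433,.038],8.4))"
```

```text
time_s: 34.7
tool_pos: [0.4669, -0.3787, 0.017]
tool_rot: [180.0, 0.0, 85.2]
force: [0.3, -0.1, 0.2]
grip_width: 0.051
grasp_force: 0.0
time_s: 35.12
tool_pos: [0.4673, -0.3787, 0.1503]
tool_rot: [179.9, 0.1, 85.2]
force: [1.1, -1.3, 0.0]
grip_width: 0.0463
grasp_force: 0.0
time_s: 35.53
tool_pos: [0.4725, -0.1743, 0.1478]
tool_rot: [179.9, 0.1, 85.2]
force: [0.6, -0.1, 1.5]
grip_width: 0.0438
grasp_force: 0.0
time_s: 35.95
tool_pos: [0.4783, 0.028, 0.1478]
tool_rot: [179.9, 0.1, 85.2]
force: [0.6, 0.4, -0.9]
grip_width: 0.0434
grasp_force: 0.0
time_s: 36.37
tool_pos: [0.4843, 0.2301, 0.148]
tool_rot: [179.9, 0.0, 85.2]
force: [0.9, 0.3, 1.2]
grip_width: 0.0433
grasp_force: 0.0
time_s: 36.78
tool_pos: [0.4905, 0.416, 0.1474]
tool_rot: [179.9, 0.0, 52.5]
force: [0.7, 1.0, 0.8]
grip_width: 0.0435
grasp_force: 0.0
time_s: 37.2
tool_pos: [0.4899, 0.4153, 0.1476]
tool_rot: [-180.0, -0.0, 17.6]
force: [-0.1, -0.7, -0.0]
grip_width: 0.0435
grasp_force: 0.0
time_s: 37.45
tool_pos: [0.49, 0.4151, 0.1475]
tool_rot: [180.0, -0.0, 11.2]
force: [0.4, -0.8, 0.4]
grip_width: 0.0433
grasp_force: 0.0
[... 320 characters left out ...]
8), (array([0.745, 0.287, 0.002]), 0.38)]), ('dial_axis', [(array([ 0.37 , -0.272,  0.054]), 0.88), (array([ 0.514, -0.335,  0.028]), 0.67)]), ('start_top', [(array([ 0.364, -0.368,  0.049]), 0.48)])]
cover [(array([ 0.571, -0.337,  0.03 ]), 0.21)] (1188, array([429., 446.]), array([121., 153.]), 8.5, array([0.411, 0.465, 0.058]))
[('loupe', [(array([ 0.462, -0.381,  0.026]), 0.59), (array([ 0.356, -0.313,  0.03 ]), 0.47)]), ('tab_mark', [(array([ 0.357, -0.313,  0.034]), 0.44)]), ('dial_axis', [(array([ 0.368, -0.266,  0.059]), 0.54)]), ('start_top', [(array([ 0.362, -0.368,  0.054]), 0.43)])]
[ -11.   24.  -42.   87.   16.   75. -133.] (array([  2.5, -17.8, 108.8]), array([0. , 0. , 2.6]))
```

View pics/crop8.png

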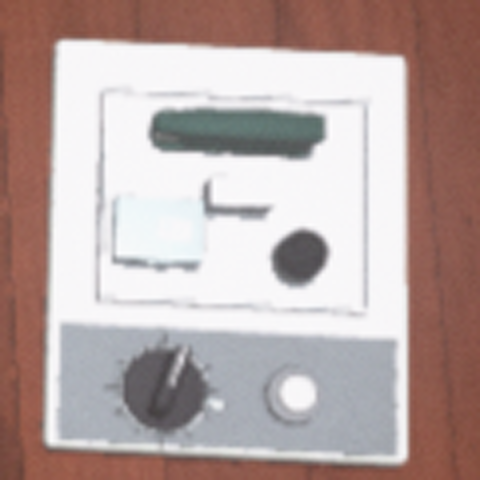

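The crop shows the stapler, pin box and loupe (300,255) all inside the tray. Next is the cover.

```bash

python3 -m creep '[{"wx":0,"wy":0,"wz":2.6,"tx":2,"ty":-18,"tz":0,"gripper":0},{"wx":0,"wy":0,"wz":2.6,"tx":2,"ty":-18,"tz":30,"gripper":0},{"wx":0,"wy":0,"wz":2.6,"tx":2,"ty":-18,"tz":60,"gripper":0},{"wx":0,"wy":0,"wz":2.6,"tx":2,"ty":-18,"tz":75,"gripper":0},{"wx":0,"wy":0,"wz":2.6,"tx":2,"ty":-18,"tz":75,"gripper":0}]'
python3 -m creep '[{"wx":0,"wy":0,"wz":0,"tx":0,"ty":0,"tz":8,"gripper":0},{"wx":0,"wy":0,"wz":0,"tx":0,"ty":0,"tz":16,"gripper":0},{"wx":0,"wy":0,"wz":0,"tx":0,"ty":0,"tz":24,"gripper":0},{"wx":0,"wy":0,"wz":0,"tx":0,"ty":0,"tz":28,"gripper":0},{"wx":0,"wy":0,"wz":0,"tx":0,"ty":0,"tz":28,"gripper":0}]'
python3 -c "
from h import *
print(delta([.489,.4325,.039],8.4),get_obs()['force'])"
```

```text
time_s: 38.47
tool_pos: [0.4865, 0.4305, 0.0674]
tool_rot: [179.8, 0.4, 8.4]
force: [-0.9, -0.4, -0.6]
grip_width: 0.0435
grasp_force: 0.0
time_s: 38.88
tool_pos: [0.4883, 0.4326, 0.0431]
tool_rot: [180.0, 0.0, 8.4]
force: [0.3, -0.3, 0.5]
grip_width: 0.0434
grasp_force: 0.0
(array([0.7, 0.2, 4.1]), array([ 0.,  0., -0.])) [ 0.29675776 -0.30876811  0.48739189]
```

```bash

python3 -m creep '[{"wx":0,"wy":0,"wz":0,"tx":1,"ty":0,"tz":2,"gripper":0},{"wx":0,"wy":0,"wz":0,"tx":1,"ty":0,"tz":4,"gripper":-1},{"wx":0,"wy":0,"wz":0,"tx":1,"ty":0,"tz":4,"gripper":-1},{"wx":0,"wy":0,"wz":0,"tx":1,"ty":0,"tz":4,"gripper":-1},{"wx":0,"wy":0,"wz":0,"tx":1,"ty":0,"tz":4,"gripper":-1}]' 40
python3 -m creep '[{"wx":0,"wy":0,"wz":0,"tx":0,"ty":0,"tz":0,"gripper":-1},{"wx":0,"wy":0,"wz":0,"tx":0,"ty":0,"tz":0,"gripper":-1},{"wx":0,"wy":0,"wz":0,"tx":0,"ty":0,"tz":0,"gripper":-1},{"wx":0,"wy":0,"wz":0,"tx":0,"ty":0,"tz":0,"gripper":-1}]'
```

```text
time_s: 39.3
tool_pos: [0.4896, 0.4333, 0.0401]
tool_rot: [-180.0, -0.0, 8.4]
force: [0.7, -0.6, -0.1]
grip_width: 0.0246
grasp_force: 0.0
time_s: 39.63
tool_pos: [0.4895, 0.4333, 0.0399]
tool_rot: [-180.0, -0.0, 8.4]
force: [-0.2, 0.0, 0.8]
grip_width: 0.0094
grasp_force: 40.0
```

```bash

python3 -m creep '[{"wx":0,"wy":0,"wz":0,"tx":0,"ty":0,"tz":-10,"gripper":-1},{"wx":0,"wy":0,"wz":0,"tx":0,"ty":0,"tz":-35,"gripper":-1},{"wx":0,"wy":0,"wz":0,"tx":0,"ty":0,"tz":-75,"gripper":-1},{"wx":0,"wy":0,"wz":0,"tx":0,"ty":0,"tz":-115,"gripper":-1},{"wx":0,"wy":0,"wz":0,"tx":0,"ty":0,"tz":-150,"gripper":-1}]'
python3 -m creep '[{"wx":0,"wy":0,"wz":0,"tx":-4,"ty":30,"tz":-5,"gripper":-1},{"wx":0,"wy":0,"wz":0,"tx":-8,"ty":68,"tz":-10,"gripper":-1},{"wx":0,"wy":0,"wz":0,"tx":-12,"ty":108,"tz":-10,"gripper":-1},{"wx":0,"wy":0,"wz":0,"tx":-17,"ty":149,"tz":-10,"gripper":-1},{"wx":0,"wy":0,"wz":0,"tx":-22,"ty":190,"tz":-10,"gripper":-1}]'
python3 -m creep '[{"wx":0,"wy":0,"wz":0,"tx":-4,"ty":38,"tz":0,"gripper":-1},{"wx":0,"wy":0,"wz":0,"tx":-9,"ty":76,"tz":0,"gripper":-1},{"wx":0,"wy":0,"wz":0,"tx":-13,"ty":114,"tz":0,"gripper":-1},{"wx":0,"wy":0,"wz":0,"tx":-17,"ty":152,"tz":0,"gripper":-1},{"wx":0,"wy":0,"wz":0,"tx":-22,"ty":190,"tz":0,"gripper":-1}]'
python3 -m creep '[{"wx":0,"wy":0,"wz":0,"tx":-4,"ty":38,"tz":0,"gripper":-1},{"wx":0,"wy":0,"wz":0,"tx":-9,"ty":76,"tz":0,"gripper":-1},{"wx":0,"wy":0,"wz":0,"tx":-13,"ty":114,"tz":0,"gripper":-1},{"wx":0,"wy":0,"wz":0,"tx":-17,"ty":152,"tz":0,"gripper":-1},{"wx":0,"wy":0,"wz":0,"tx":-22,"ty":190,"tz":0,"gripper":-1}]'
python3 -m creep '[{"wx":0,"wy":0,"wz":0,"tx":-4,"ty":40,"tz":0,"gripper":-1},{"wx":0,"wy":0,"wz":0,"tx":-9,"ty":80,"tz":0,"gripper":-1},{"wx":0,"wy":0,"wz":0,"tx":-13,"ty":120,"tz":0,"gripper":-1},{"wx":0,"wy":0,"wz":0,"tx":-17,"ty":155,"tz":0,"gripper":-1},{"wx":0,"wy":0,"wz":0,"tx":-22,"ty":191,"tz":0,"gripper":-1}]'
python3 -m creep '[{"wx":0,"wy":0,"wz":-5,"tx":0,"ty":0,"tz":0,"gripper":-1},{"wx":0,"wy":0,"wz":-12,"tx":0,"ty":0,"tz":0,"gripper":-1},{"wx":0,"wy":0,"wz":-19,"tx":0,"ty":0,"tz":0,"gripper":-1},{"wx":0,"wy":0,"wz":-26,"tx":0,"ty":0,"tz":0,"gripper":-1},{"wx":0,"wy":0,"wz":-33,"tx":0,"ty":0,"tz":0,"gripper":-1}]'
python3 -m creep '[{"wx":0,"wy":0,"wz":-7,"tx":0,"ty":0,"tz":0,"gripper":-1},{"wx":0,"wy":0,"wz":-14,"tx":0,"ty":0,"tz":0,"gripper":-1},{"wx":0,"wy":0,"wz":-21,"tx":0,"ty":0,"tz":0,"gripper":-1},{"wx":0,"wy":0,"wz":-28,"tx":0,"ty":0,"tz":0,"gripper":-1},{"wx":0,"wy":0,"wz":-35,"tx":0,"ty":0,"tz":0,"gripper":-1}]'
python3 -m creep '[{"wx":0,"wy":0,"wz":-5,"tx":0,"ty":0,"tz":0,"gripper":-1},{"wx":0,"wy":0,"wz":-9,"tx":0,"ty":0,"tz":0,"gripper":-1},{"wx":0,"wy":0,"wz":-9,"tx":0,"ty":0,"tz":0,"gripper":-1},{"wx":0,"wy":0,"wz":-9,"tx":0,"ty":0,"tz":0,"gripper":-1}]'
python3 -c "
from h import *
print(get_obs()['qpos'].round(0),get_obs()['tool_pos'].round(4), delta([.515,-.3335,.068],85.5))
for n in('side','top'):
  I,D=optics.read_camera(n); cv2.imwrite(f'pics/{n}9.png',I[:,:,::-1]); C=cloud(n,D);H=cv2.cvtColor(I,cv2.COLOR_RGB2HSV)
  print('cover',[(np.round(r['point'],3),r['confidence']) for r in nets.place_of('cover',n)],rectc(C,H[...,1]<90,(.515,-.333),.16,.2,.235))
"
```

```text
time_s: 40.05
tool_pos: [0.489, 0.433, 0.1921]
tool_rot: [-180.0, 0.0, 8.4]
force: [0.7, 0.4, -3.3]
grip_width: 0.0101
grasp_force: 40.0
time_s: 40.47
tool_pos: [0.4945, 0.2401, 0.1997]
tool_rot: [180.0, 0.0, 8.4]
force: [-0.2, -0.3, -3.0]
grip_width: 0.01
grasp_force: 40.0
time_s: 40.88
tool_pos: [0.5004, 0.0491, 0.2]
tool_rot: [180.0, 0.0, 8.4]
force: [0.6, 0.1, -3.9]
grip_width: 0.0095
grasp_force: 40.0
time_s: 41.3
tool_pos: [0.5064, -0.1417, 0.2]
tool_rot: [-180.0, 0.0, 8.4]
force: [0.9, -0.4, -3.7]
grip_width: 0.0097
grasp_force: 40.0
time_s: 41.72
tool_pos: [0.5126, -0.3338, 0.1996]
tool_rot: [-179.9, 0.0, 8.4]
force: [0.5, 0.6, -3.2]
grip_width: 0.0098
grasp_force: 40.0
time_s: 42.13
tool_pos: [0.5127, -0.3319, 0.1995]
tool_rot: [-179.9, 0.0, 41.7]
force: [-0.4, -1.1, -3.3]
grip_width: 0.0098
grasp_force: 40.0
time_s: 42.55
tool_pos: [0.5127, -0.3319, 0.1996]
tool_rot: [-179.9, -0.0, 76.7]
force: [-0.5, -0.3, -3.1]
grip_width: 0.0099
grasp_force: 40.0
time_s: 42.88
tool_pos: [0.5128, -0.3321, 0.1996]
tool_rot: [-180.0, -0.0, 85.3]
force: [0.9, 0.1, -3.5]
grip_width: 0.0094
grasp_force: 40.0
[ 49.  15. -22.  88.   6.  78.  22.] [ 0.5128 -0.3321  0.1996] (array([ -1.3,   2.4, 131.6]), array([-0. , -0. , -0.2]))
cover [(array([ 0.508, -0.333,  0.161]), 0.81)] (3636, array([ 515., -334.]), array([244., 194.]), 85.0, array([ 0.514, -0.362,  0.217]))
cover [(array([ 0.512, -0.335,  0.163]), 0.78)] (2374, array([ 518., -267.]), array([104., 196.]), 85.4, array([ 0.517, -0.264,  0.218]))
```

```bash

python3 -m creep '[{"wx":0,"wy":0,"wz":-0.2,"tx":-1,"ty":2,"tz":10,"gripper":-1},{"wx":0,"wy":0,"wz":-0.2,"tx":-1,"ty":2,"tz":25,"gripper":-1},{"wx":0,"wy":0,"wz":-0.2,"tx":-1,"ty":2,"tz":45,"gripper":-1},{"wx":0,"wy":0,"wz":-0.2,"tx":-1,"ty":2,"tz":55,"gripper":-1},{"wx":0,"wy":0,"wz":-0.2,"tx":-1,"ty":2,"tz":60,"gripper":-1}]'
python3 -m creep '[{"wx":0,"wy":0,"wz":0,"tx":0,"ty":0,"tz":0,"gripper":-1},{"wx":0,"wy":0,"wz":0,"tx":0,"ty":0,"tz":0,"gripper":-1}]'
python3 -c "
from h import *
print(delta([.515,-.3335,.068],85.5))"
```

```text
time_s: 43.5
tool_pos: [0.5137, -0.3329, 0.1371]
tool_rot: [-179.8, -0.1, 85.6]
force: [0.7, 0.2, -3.0]
grip_width: 0.0097
grasp_force: 40.0
time_s: 43.67
tool_pos: [0.5153, -0.3337, 0.1401]
tool_rot: [180.0, 0.0, 85.6]
force: [0.2, -0.7, -4.3]
grip_width: 0.0097
grasp_force: 40.0
(array([ 0.2, -0.4, 72.1]), array([0. , 0. , 0.1]))
```

```bash

python3 -m creep '[{"wx":0,"wy":0,"wz":0,"tx":0,"ty":0,"tz":6,"gripper":-1},{"wx":0,"wy":0,"wz":0,"tx":0,"ty":0,"tz":14,"gripper":-1},{"wx":0,"wy":0,"wz":0,"tx":0,"ty":0,"tz":22,"gripper":-1},{"wx":0,"wy":0,"wz":0,"tx":0,"ty":0,"tz":30,"gripper":-1},{"wx":0,"wy":0,"wz":0,"tx":0,"ty":0,"tz":38,"gripper":-1}]'
python3 -m creep '[{"wx":0,"wy":0,"wz":0,"tx":0,"ty":0,"tz":7,"gripper":-1},{"wx":0,"wy":0,"wz":0,"tx":0,"ty":0,"tz":14,"gripper":-1},{"wx":0,"wy":0,"wz":0,"tx":0,"ty":0,"tz":20,"gripper":-1},{"wx":0,"wy":0,"wz":0,"tx":0,"ty":0,"tz":25,"gripper":-1},{"wx":0,"wy":0,"wz":0,"tx":0,"ty":0,"tz":28,"gripper":-1}]'
python3 -m creep '[{"wx":0,"wy":0,"wz":0,"tx":0,"ty":0,"tz":1,"gripper":-1},{"wx":0,"wy":0,"wz":0,"tx":0,"ty":0,"tz":2,"gripper":-1},{"wx":0,"wy":0,"wz":0,"tx":0,"ty":0,"tz":3,"gripper":-1},{"wx":0,"wy":0,"wz":0,"tx":0,"ty":0,"tz":3,"gripper":-1}]'
```

```text
time_s: 44.08
tool_pos: [0.5148, -0.3335, 0.1007]
tool_rot: [-180.0, -0.0, 85.6]
force: [0.0, -0.3, -3.4]
grip_width: 0.0093
grasp_force: 40.0
time_s: 44.5
tool_pos: [0.5148, -0.3335, 0.0729]
tool_rot: [-180.0, -0.0, 85.6]
force: [0.1, 0.3, -3.0]
grip_width: 0.0097
grasp_force: 40.0
time_s: 44.83
tool_pos: [0.5152, -0.3337, 0.071]
tool_rot: [180.0, 0.0, 85.6]
force: [-0.4, -0.5, -4.3]
grip_width: 0.0102
grasp_force: 40.0
```

```bash

python3 -m creep '[{"wx":0,"wy":0,"wz":0,"tx":0,"ty":0,"tz":1,"gripper":-1},{"wx":0,"wy":0,"wz":0,"tx":0,"ty":0,"tz":2,"gripper":-1},{"wx":0,"wy":0,"wz":0,"tx":0,"ty":0,"tz":3,"gripper":-1},{"wx":0,"wy":0,"wz":0,"tx":0,"ty":0,"tz":4,"gripper":-1},{"wx":0,"wy":0,"wz":0,"tx":0,"ty":0,"tz":4,"gripper":-1}]'
```

```text
time_s: 45.25
tool_pos: [0.5152, -0.3338, 0.0679]
tool_rot: [180.0, 0.0, 85.6]
force: [-2.5, 0.7, 3.7]
grip_width: 0.0095
grasp_force: 40.0
```

```bash

python3 -m creep '[{"wx":0,"wy":0,"wz":0,"tx":0,"ty":0,"tz":-1,"gripper":-0.2},{"wx":0,"wy":0,"wz":0,"tx":0,"ty":0,"tz":-1,"gripper":-0.2},{"wx":0,"wy":0,"wz":0,"tx":0,"ty":0,"tz":-1,"gripper":-0.2},{"wx":0,"wy":0,"wz":0,"tx":0,"ty":0,"tz":-1,"gripper":-0.2},{"wx":0,"wy":0,"wz":0,"tx":0,"ty":0,"tz":-1,"gripper":-0.2}]'
python3 -m creep '[{"wx":0,"wy":0,"wz":0,"tx":0,"ty":0,"tz":-10,"gripper":-0.2},{"wx":0,"wy":0,"wz":0,"tx":0,"ty":0,"tz":-30,"gripper":-0.2},{"wx":0,"wy":0,"wz":0,"tx":0,"ty":0,"tz":-60,"gripper":-0.2},{"wx":0,"wy":0,"wz":0,"tx":0,"ty":0,"tz":-90,"gripper":-0.2},{"wx":0,"wy":0,"wz":0,"tx":0,"ty":0,"tz":-100,"gripper":-0.2}]'
python3 -m creep '[{"wx":0,"wy":0,"wz":-7,"tx":10,"ty":-30,"tz":0,"gripper":-0.2},{"wx":0,"wy":0,"wz":-14,"tx":25,"ty":-60,"tz":0,"gripper":-0.2},{"wx":0,"wy":0,"wz":-21,"tx":40,"ty":-95,"tz":0,"gripper":-0.2},{"wx":0,"wy":0,"wz":-28,"tx":50,"ty":-125,"tz":0,"gripper":-0.2},{"wx":0,"wy":0,"wz":-35,"tx":54,"ty":-150,"tz":0,"gripper":-0.2}]'
python3 -m creep '[{"wx":0,"wy":0,"wz":-7,"tx":0,"ty":0,"tz":0,"gripper":-0.2},{"wx":0,"wy":0,"wz":-14,"tx":0,"ty":0,"tz":0,"gripper":-0.2},{"wx":0,"wy":0,"wz":-21,"tx":0,"ty":0,"tz":0,"gripper":-0.2},{"wx":0,"wy":0,"wz":-28,"tx":0,"ty":0,"tz":0,"gripper":-0.2},{"wx":0,"wy":0,"wz":-34,"tx":0,"ty":0,"tz":0,"gripper":-0.2}]'
python3 - <<'E'
from h import *
def pl(n,u,v,z):
    f,cx,cy,R,t=K(n); d=R.T@np.array([(u-cx)/f,(v-cy)/f,1]); c=-R.T@t; return (c+d*(z-c[2])/d[2])[:2]
for k in ('top0','top7','top8','side0','side7','side8'):
    n=k[:-1]; I=cv2.imread(f'pics/{k}.png').astype(float); g=I.mean(2)
    # sample polar around the axis for tab (bright) on ring
    def samp(z,c,r,a):
        P=np.array([w2px(n,[c[0]+r*np.cos(x),c[1]+r*np.sin(x),z]) for x in a],np.float32)
        return cv2.remap(g.astype(np.float32),P[:,0].reshape(1,-1),P[:,1].reshape(1,-1),cv2.INTER_CUBIC)[0]
    # skirt: dark pixel centroid
    u0,v0=w2px(n,[.370,-.2685,.036]); v,u=np.mgrid[int(v0)-16:int(v0)+17,int(u0)-16:int(u0)+17]
    W=np.array([[pl(n,a,b,.036) for a,b in zip(ra,rb)] for ra,rb in zip(u,v)])
    m=np.clip(110-g[v,u],0,60)*(np.hypot(W[...,0]-.370,W[...,1]+.2685)<.04)
    c=(W*m[...,None]).sum((0,1))/m.sum()
    a=np.radians(np.arange(-150,-65,1.)); s=np.mean([samp(.032,(.370,-.2685),r,a) for r in (.040,.043,.046)],0); s-=np.percentile(s,60)+5; s=np.clip(s,0,None)
    print(k,'axis',c.round(4),'tab ang',np.degrees((a*s).sum()/s.sum()).round(1),np.degrees(a[s.argmax()]).round(),s.max().round())
o=get_obs(); print(o['tool_pos'].round(4),o['tool_rot'].round(1),o['qpos'].round())
for n in('side','top'):
  I,D=optics.read_camera(n); cv2.imwrite(f'pics/{n}10.png',I[:,:,::-1]); C=cloud(n,D);H=cv2.cvtColor(I,cv2.COLOR_RGB2HSV)
  print('cover',[(np.round(r['point'],3),r['confidence']) for r in nets.place_of('cover',n)],rectc(C,H[...,1]<90,(.515,-.333),.16,.07,.1))
  print([(q,[(np.round(r['point'],3),r['confidence']) for r in nets.place_of(q,n)[:2]]) for q in('dial_pointer','tab_mark','dial_axis','start_top')])
I=cv2.imread('pics/top8.png'); a=cv2.resize(I[276:312,392:442],None,fx=12,fy=12,interpolation=cv2.INTER_CUBIC); cv2.imwrite('pics/crop10.png',a)
E
```

```text
time_s: 45.67
tool_pos: [0.5152, -0.3337, 0.0678]
tool_rot: [180.0, 0.0, 85.6]
force: [-1.0, 0.1, -0.1]
grip_width: 0.0319
grasp_force: 0.0
time_s: 46.08
tool_pos: [0.5175, -0.3348, 0.1736]
tool_rot: [179.6, 0.2, 85.6]
force: [0.8, 0.1, 1.1]
grip_width: 0.035
grasp_force: 0.0
time_s: 46.5
tool_pos: [0.3679, -0.2664, 0.1678]
tool_rot: [-180.0, -0.0, 121.0]
force: [-0.7, -0.3, 0.9]
grip_width: 0.035
grasp_force: 0.0
time_s: 46.92
tool_pos: [0.3697, -0.2682, 0.1681]
tool_rot: [-180.0, 0.0, 154.9]
force: [0.8, 0.5, -0.0]
grip_width: 0.035
grasp_force: 0.0
top0 axis [ 0.3649 -0.2694] tab ang -110.2 -110.0 51.0
top7 axis [ 0.3638 -0.2693] tab ang -109.7 -110.0 46.0Traceback (most recent call last):
  File "<stdin>", line 12, in <module>
  File "<stdin>", line 3, in pl
  File "h.py", line 5, in K
    i=optics.camera_info(n); return 240/np.tan(np.radians(i['fovy']/2)),i['cx'],i['cy'],np.array(i['R']),np.array(i['t'])
ValueError: time passes only in moves, steps and waits
```

```bash
sed -i 's/^def K(n):/import functools\n@functools.lru_cache(None)\ndef K(n):/' h.py
python3 - <<'E'
from h import *
for k in ('top7','top8','side0','side7','side8'):
    n=k[:-1] ; g=cv2.imread(f'pics/{k}.png').astype(np.float32).mean(2)
    def samp(z,c,r,a):
        P=np.array([w2px(n,[c[0]+r*np.cos(x),c[1]+r*np.sin(x),z]) for x in a],np.float32)
        return cv2.remap(g,P[:,0].reshape(1,-1),P[:,1].reshape(1,-1),cv2.INTER_CUBIC)[0]
    # best circle fit of skirt: maximise radial contrast around visible ring
    a=np.radians(np.arange(0,360,6)); best=max(((samp(.034,(x,y),.035,a).mean()-samp(.034,(x,y),.029,a).mean()),x,y) for x in np.arange(.362,.379,.001) for y in np.arange(-.276,-.260,.001))
    b=np.radians(np.arange(-150,-65,1.)); s=np.mean([samp(.032,(.370,-.2685),r,b) for r in (.040,.043,.046)],0); s-=np.percentile(s,60)+5; s=np.clip(s,0,None)
    print(k,np.round(best,4),'tab',np.degrees((b*s).sum()/s.sum()).round(1),s.max().round())
for n in('side','top'):
  I,D=optics.read_camera(n); cv2.imwrite(f'pics/{n}10.png',I[:,:,::-1]); C=cloud(n,D);H=cv2.cvtColor(I,cv2.COLOR_RGB2HSV)
  print('cover',[(np.round(r['point'],3),r['confidence']) for r in nets.place_of('cover',n)],rectc(C,H[...,1]<90,(.515,-.333),.16,.07,.1))
  print([(q,[(np.round(r['point'],3),r['confidence']) for r in nets.place_of(q,n)[:1]]) for q in('dial_pointer','tab_mark','dial_axis','start_top')])
I=cv2.imread('pics/top8.png'); a=cv2.resize(I[276:312,392:442],None,fx=10,fy=10,interpolation=cv2.INTER_CUBIC); b=cv2.resize(cv2.imread('pics/side10.png')[250:360,215:375],None,fx=5,fy=5)[:240,:500]; cv2.imwrite('pics/crop10.png',np.vstack([a,b]))
E
```

```text
top7 [64.2407  0.367  -0.27  ] tab -109.7 46.0
top8 [63.4859  0.367  -0.27  ] tab -109.7 48.0
side0 [59.512  0.371 -0.27 ] tab -107.5 16.0
side7 [54.8681  0.371  -0.27  ] tab -107.5 15.0
side8 [55.7134  0.371  -0.27  ] tab -107.6 15.0
cover [(array([ 0.513, -0.336,  0.031]), 0.74)] (3870, array([ 517., -335.]), array([246., 194.]), 85.4, array([ 0.516, -0.354,  0.086]))
[('dial_pointer', [(array([ 0.413, -0.286,  0.034]), 0.78)]), ('tab_mark', [(array([ 0.355, -0.31 ,  0.036]), 0.48)]), ('dial_axis', [(array([ 0.371, -0.271,  0.055]), 0.86)]), ('start_top', [(array([ 0.363, -0.366,  0.048]), 0.49)])]
cover [(array([ 0.51 , -0.336,  0.032]), 0.82)] (3151, array([ 523., -334.]), array([234., 180.]), 85.4, array([ 0.544, -0.326,  0.086]))
[('dial_pointer', [(array([ 0.407, -0.293,  0.037]), 0.37)]), ('tab_mark', []), ('dial_axis', [(array([ 0.369, -0.265,  0.056]), 0.65)]), ('start_top', [])]
```

View pics/crop10.png

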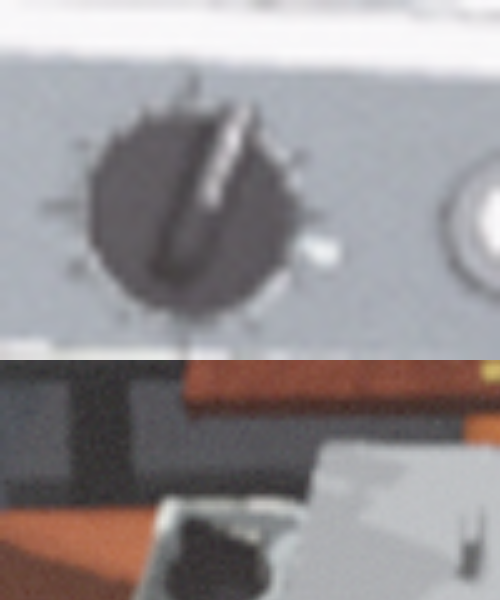

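The crop shows the dial centre at about (190,212), its pointer up-right at (240,110) and the tab at (322,252). The cover is fully down, with its top at z = 0.086. I'll grip the dial bar now.

```bash

python3 -c "
from h import *
print(delta([.3695,-.2695,.017],154.5))"
python3 -m creep '[{"wx":0,"wy":0,"wz":0.5,"tx":0,"ty":0,"tz":20,"gripper":-0.2},{"wx":0,"wy":0,"wz":0.5,"tx":0,"ty":0,"tz":50,"gripper":-0.2},{"wx":0,"wy":0,"wz":0.5,"tx":0,"ty":0,"tz":80,"gripper":-0.2},{"wx":0,"wy":0,"wz":0.5,"tx":0,"ty":0,"tz":95,"gripper":-0.2},{"wx":0,"wy":0,"wz":0.5,"tx":0,"ty":0,"tz":100,"gripper":-0.2}]'
python3 -m creep '[{"wx":0,"wy":0,"wz":0,"tx":0,"ty":0,"tz":0,"gripper":-0.2},{"wx":0,"wy":0,"wz":0,"tx":0,"ty":0,"tz":0,"gripper":-0.2}]'
python3 -c "
from h import *
print(get_obs()['qpos'].round(),delta([.3695,-.2695,.017],154.5))"
```

```text
(array([ -0.4,  -1.3, 150.8]), array([ 0., -0.,  0.]))
time_s: 47.93
tool_pos: [0.3677, -0.2667, 0.0649]
tool_rot: [179.9, -0.3, 154.1]
force: [0.1, 0.6, 0.0]
grip_width: 0.0351
grasp_force: 0.0
time_s: 48.1
tool_pos: [0.3703, -0.2686, 0.0686]
tool_rot: [-180.0, 0.1, 154.1]
force: [-0.2, -0.5, 0.3]
grip_width: 0.0347
grasp_force: 0.0
[ 55.   2. -23. 118.   1.  60.  96.] (array([ 0.4, -1.2, 51.6]), array([-0. ,  0.1, -0.4]))
```

```bash

python3 -m creep '[{"wx":0,"wy":0,"wz":0,"tx":0,"ty":-1,"tz":10,"gripper":-0.2},{"wx":0,"wy":0,"wz":0,"tx":0,"ty":-1,"tz":20,"gripper":-0.2},{"wx":0,"wy":0,"wz":0,"tx":0,"ty":-1,"tz":30,"gripper":-0.2},{"wx":0,"wy":0,"wz":0,"tx":0,"ty":-1,"tz":38,"gripper":-0.2},{"wx":0,"wy":0,"wz":0,"tx":0,"ty":-1,"tz":42,"gripper":-0.2}]'
python3 -m creep '[{"wx":0,"wy":0,"wz":0,"tx":0,"ty":0,"tz":3,"gripper":-0.2},{"wx":0,"wy":0,"wz":0,"tx":0,"ty":0,"tz":6,"gripper":-0.2},{"wx":0,"wy":0,"wz":0,"tx":0,"ty":0,"tz":8,"gripper":-0.2}]'
python3 -m creep '[{"wx":0,"wy":0,"wz":0,"tx":0,"ty":0,"tz":0,"gripper":-1},{"wx":0,"wy":0,"wz":0,"tx":0,"ty":0,"tz":0,"gripper":-1},{"wx":0,"wy":0,"wz":0,"tx":0,"ty":0,"tz":0,"gripper":-1},{"wx":0,"wy":0,"wz":0,"tx":0,"ty":0,"tz":0,"gripper":-1},{"wx":0,"wy":0,"wz":0,"tx":0,"ty":0,"tz":0,"gripper":-1}]' 12
```

```text
time_s: 48.52
tool_pos: [0.3684, -0.2685, 0.0242]
tool_rot: [180.0, -0.1, 154.1]
force: [-0.6, 0.1, -0.2]
grip_width: 0.0348
grasp_force: 0.0
time_s: 48.77
tool_pos: [0.3693, -0.2691, 0.0176]
tool_rot: [180.0, 0.0, 154.1]
force: [-0.0, 0.2, -0.4]
grip_width: 0.0348
grasp_force: 0.0
time_s: 49.18
tool_pos: [0.3688, -0.2704, 0.0181]
tool_rot: [-179.9, 0.0, 154.0]
force: [-1.4, -3.3, 0.8]
grip_width: 0.0142
grasp_force: 12.0
```

```bash

python3 -m creep '[{"wx":0,"wy":0,"wz":0,"tx":0,"ty":-1.5,"tz":0,"gripper":-1},{"wx":0,"wy":0,"wz":6,"tx":0,"ty":-1.5,"tz":0,"gripper":-1},{"wx":0,"wy":0,"wz":12,"tx":0,"ty":-1.5,"tz":0,"gripper":-1},{"wx":0,"wy":0,"wz":18,"tx":0,"ty":-1.5,"tz":0,"gripper":-1},{"wx":0,"wy":0,"wz":24,"tx":0,"ty":-1.5,"tz":0,"gripper":-1}]'
python3 -m creep '[{"wx":0,"wy":0,"wz":6,"tx":0,"ty":0,"tz":0,"gripper":-1},{"wx":0,"wy":0,"wz":12,"tx":0,"ty":0,"tz":0,"gripper":-1},{"wx":0,"wy":0,"wz":18,"tx":0,"ty":0,"tz":0,"gripper":-1},{"wx":0,"wy":0,"wz":24,"tx":0,"ty":0,"tz":0,"gripper":-1},{"wx":0,"wy":0,"wz":24,"tx":0,"ty":0,"tz":0,"gripper":-1}]'
```

```text
time_s: 49.6
tool_pos: [0.3688, -0.2703, 0.0181]
tool_rot: [180.0, 0.0, 129.8]
force: [-1.0, 0.5, 1.6]
grip_width: 0.0137
grasp_force: 12.0
time_s: 50.02
tool_pos: [0.3689, -0.2703, 0.0181]
tool_rot: [180.0, 0.0, 105.9]
force: [-0.9, 1.0, 2.7]
grip_width: 0.0141
grasp_force: 12.0
```

```bash

python3 -m creep '[{"wx":0,"wy":0,"wz":6,"tx":0,"ty":0,"tz":0,"gripper":-1},{"wx":0,"wy":0,"wz":12,"tx":0,"ty":0,"tz":0,"gripper":-1},{"wx":0,"wy":0,"wz":18,"tx":0,"ty":0,"tz":0,"gripper":-1},{"wx":0,"wy":0,"wz":24,"tx":0,"ty":0,"tz":0,"gripper":-1},{"wx":0,"wy":0,"wz":29,"tx":0,"ty":0,"tz":0,"gripper":-1}]'
python3 -m creep '[{"wx":0,"wy":0,"wz":2,"tx":0,"ty":0,"tz":0,"gripper":-1},{"wx":0,"wy":0,"wz":4,"tx":0,"ty":0,"tz":0,"gripper":-1},{"wx":0,"wy":0,"wz":4,"tx":0,"ty":0,"tz":0,"gripper":-1},{"wx":0,"wy":0,"wz":4,"tx":0,"ty":0,"tz":0,"gripper":-1}]'
```

```text
time_s: 50.43
tool_pos: [0.369, -0.2703, 0.0181]
tool_rot: [180.0, -0.0, 77.0]
force: [-0.5, 0.6, 1.5]
grip_width: 0.0137
grasp_force: 12.0
time_s: 50.77
tool_pos: [0.3691, -0.2703, 0.0181]
tool_rot: [180.0, -0.0, 73.2]
force: [-0.8, 1.2, 2.7]
grip_width: 0.014
grasp_force: 12.0
```

```bash

python3 -m creep '[{"wx":0,"wy":0,"wz":0,"tx":0,"ty":0,"tz":0,"gripper":-0.2},{"wx":0,"wy":0,"wz":0,"tx":0,"ty":0,"tz":0,"gripper":-0.2},{"wx":0,"wy":0,"wz":0,"tx":0,"ty":0,"tz":0,"gripper":-0.2},{"wx":0,"wy":0,"wz":0,"tx":0,"ty":0,"tz":0,"gripper":-0.2}]'
python3 -m creep '[{"wx":0,"wy":0,"wz":0,"tx":0,"ty":0,"tz":-10,"gripper":-0.2},{"wx":0,"wy":0,"wz":0,"tx":0,"ty":0,"tz":-40,"gripper":-0.2},{"wx":0,"wy":0,"wz":0,"tx":0,"ty":0,"tz":-80,"gripper":-0.2},{"wx":0,"wy":0,"wz":0,"tx":0,"ty":0,"tz":-110,"gripper":-1},{"wx":0,"wy":0,"wz":0,"tx":0,"ty":0,"tz":-130,"gripper":-1}]'
python3 -m creep '[{"wx":0,"wy":0,"wz":0,"tx":40,"ty":10,"tz":0,"gripper":-1},{"wx":0,"wy":0,"wz":0,"tx":80,"ty":20,"tz":0,"gripper":-1},{"wx":0,"wy":0,"wz":0,"tx":120,"ty":30,"tz":0,"gripper":-1},{"wx":0,"wy":0,"wz":0,"tx":160,"ty":40,"tz":0,"gripper":-1},{"wx":0,"wy":0,"wz":0,"tx":200,"ty":50,"tz":0,"gripper":-1}]'
python3 -m creep '[{"wx":0,"wy":0,"wz":0,"tx":40,"ty":0,"tz":0,"gripper":-1},{"wx":0,"wy":0,"wz":0,"tx":80,"ty":0,"tz":0,"gripper":-1},{"wx":0,"wy":0,"wz":0,"tx":120,"ty":0,"tz":0,"gripper":-1},{"wx":0,"wy":0,"wz":0,"tx":120,"ty":0,"tz":0,"gripper":-1}]'
python3 - <<'E'
from h import *
for n in('side','top'):
  for i in range(2):
    I,D=optics.read_camera(n); cv2.imwrite(f'pics/{n}1{1+i}.png',I[:,:,::-1])
    print([(q,[(np.round(r['point'],4).tolist(),round(r['confidence'],2)) for r in nets.place_of(q,n)[:1]]) for q in('dial_pointer','tab_mark','dial_axis','start_top')])
I=cv2.imread('pics/top11.png'); a=cv2.resize(I[276:312,392:452],None,fx=10,fy=10,interpolation=cv2.INTER_CUBIC); cv2.imwrite('pics/crop11.png',a)
E
```

```text
time_s: 51.1
tool_pos: [0.3683, -0.2704, 0.0176]
tool_rot: [-180.0, -0.0, 73.1]
force: [-0.0, -0.8, 0.4]
grip_width: 0.0311
grasp_force: 0.0
time_s: 51.52
tool_pos: [0.3699, -0.2713, 0.1521]
tool_rot: [179.7, 0.1, 73.1]
force: [0.6, -1.2, -0.3]
grip_width: 0.0275
grasp_force: 0.0
time_s: 51.93
tool_pos: [0.4755, -0.0921, 0.1489]
tool_rot: [179.9, 0.0, 73.1]
force: [0.0, -0.6, -0.6]
grip_width: 0.0017
grasp_force: 0.0
time_s: 52.27
tool_pos: [0.511, 0.0312, 0.1492]
tool_rot: [179.9, -0.3, 73.8]
force: [-1.5, 0.3, 0.3]
grip_width: 0.0005
grasp_force: 0.0
[('dial_pointer', [([0.3551, -0.314, 0.0324], 0.52)]), ('tab_mark', [([0.3532, -0.3092, 0.0351], 0.61)]), ('dial_axis', [([0.3712, -0.2721, 0.0533], 0.78)]), ('start_top', [([0.3609, -0.3695, 0.0489], 0.58)])]
[('dial_pointer', [([0.3597, -0.3089, 0.0367], 0.7)]), ('tab_mark', [([0.3603, -0.371, 0.0494], 0.65)]), ('dial_axis', [([0.369, -0.2724, 0.0538], 0.81)]), ('start_top', [([0.3627, -0.3679, 0.0481], 0.6)])]
[('dial_pointer', [([0.3555, -0.3177, 0.0345], 0.82)]), ('tab_mark', [([0.3583, -0.3142, 0.0307], 0.42)]), ('dial_axis', [([0.3662, -0.2684, 0.0589], 0.84)]), ('start_top', [([0.3612, -0.3718, 0.0547], 0.39)])]
[('dial_pointer', [([0.3557, -0.3126, 0.0386], 0.59)]), ('tab_mark', [([0.3604, -0.3127, 0.0315], 0.55)]), ('dial_axis', [([0.3677, -0.2681, 0.0584], 0.67)]), ('start_top', [([0.3593, -0.3702, 0.052], 0.61)])]
```

View pics/crop11.png

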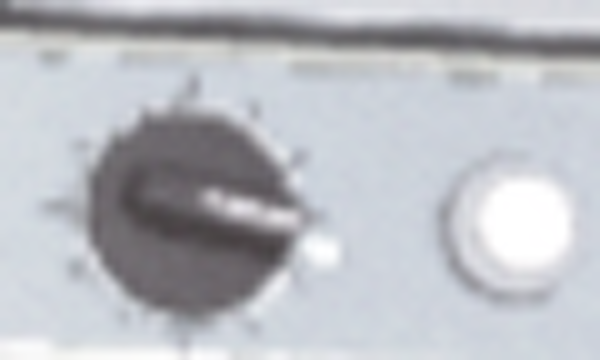

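The crop shows the pointer line at (255,207) aimed at the tab at (322,252). From the dial's axis the bar stands at -107° and the tab at about -108°, so it is set. The button's centre shows at (520,228).

```bash

python3 -m creep '[{"wx":0,"wy":0,"wz":0,"tx":-40,"ty":0,"tz":0,"gripper":-1},{"wx":0,"wy":0,"wz":0,"tx":-80,"ty":0,"tz":0,"gripper":-1},{"wx":0,"wy":0,"wz":0,"tx":-120,"ty":0,"tz":0,"gripper":-1},{"wx":0,"wy":0,"wz":0,"tx":-160,"ty":-5,"tz":0,"gripper":-1},{"wx":0,"wy":0,"wz":0,"tx":-200,"ty":-10,"tz":0,"gripper":-1}]'
python3 -m creep '[{"wx":0,"wy":0,"wz":0,"tx":-40,"ty":-4,"tz":0,"gripper":-1},{"wx":0,"wy":0,"wz":0,"tx":-80,"ty":-8,"tz":0,"gripper":-1},{"wx":0,"wy":0,"wz":0,"tx":-120,"ty":-12,"tz":0,"gripper":-1},{"wx":0,"wy":0,"wz":0,"tx":-160,"ty":-16,"tz":0,"gripper":-1},{"wx":0,"wy":0,"wz":0,"tx":-200,"ty":-20,"tz":0,"gripper":-1}]'
python3 -m creep '[{"wx":0,"wy":0,"wz":0,"tx":0,"ty":0,"tz":0,"gripper":-1}]'
python3 -c "
from h import *
print(get_obs()['qpos'].round(),delta([.361,-.3695,.027],73))"
```

```text
time_s: 53.68
tool_pos: [0.4411, -0.1689, 0.148]
tool_rot: [180.0, 0.0, 73.1]
force: [0.6, -0.6, 0.0]
grip_width: 0.0004
grasp_force: 0.0
time_s: 54.1
tool_pos: [0.3634, -0.3546, 0.148]
tool_rot: [180.0, 0.0, 73.1]
force: [-0.0, -0.7, 1.5]
grip_width: 0.0006
grasp_force: 0.0
time_s: 54.18
tool_pos: [0.359, -0.3613, 0.1477]
tool_rot: [-180.0, 0.2, 72.4]
force: [-0.9, 0.2, 0.1]
grip_width: 0.0006
grasp_force: 0.0
[ 56.   4. -14. 106.   1.  70.  24.] (array([ -6.7,   4.5, 120.7]), array([-0. ,  0.2, -0.6]))
```

```bash

python3 -m creep '[{"wx":0,"wy":0,"wz":0,"tx":-8,"ty":4,"tz":20,"gripper":-1},{"wx":0,"wy":0,"wz":0,"tx":-8,"ty":4,"tz":55,"gripper":-1},{"wx":0,"wy":0,"wz":0,"tx":-8,"ty":4,"tz":85,"gripper":-1},{"wx":0,"wy":0,"wz":0,"tx":-8,"ty":4,"tz":100,"gripper":-1},{"wx":0,"wy":0,"wz":0,"tx":-8,"ty":4,"tz":105,"gripper":-1}]'
python3 -m creep '[{"wx":0,"wy":0,"wz":0,"tx":0,"ty":0,"tz":2,"gripper":-1},{"wx":0,"wy":0,"wz":0,"tx":0,"ty":0,"tz":4,"gripper":-1},{"wx":0,"wy":0,"wz":0,"tx":0,"ty":0,"tz":4,"gripper":-1}]'
python3 -c "
from h import *
print(get_obs()['qpos'].round(),delta([.361,-.3695,.027],73))"
```

```text
time_s: 54.6
tool_pos: [0.3641, -0.3596, 0.0396]
tool_rot: [-179.7, -0.2, 73.1]
force: [-0.3, -0.7, 0.7]
grip_width: 0.0006
grasp_force: 0.0
time_s: 54.85
tool_pos: [0.3668, -0.3622, 0.0399]
tool_rot: [179.9, 0.1, 73.1]
force: [-0.9, 0.2, -0.3]
grip_width: 0.0007
grasp_force: 0.0
[ 55.  11. -14. 112.   3.  58.  22.] (array([-8.6, -3.4, 12.9]), array([0.1, 0.1, 0.1]))
```

Next I'll correct sideways and press in small steps.

```bash

python3 -m creep '[{"wx":0,"wy":0,"wz":0,"tx":-9,"ty":-4,"tz":0,"gripper":-1},{"wx":0,"wy":0,"wz":0,"tx":-9,"ty":-4,"tz":4,"gripper":-1},{"wx":0,"wy":0,"wz":0,"tx":-9,"ty":-4,"tz":8,"gripper":-1},{"wx":0,"wy":0,"wz":0,"tx":-9,"ty":-4,"tz":12,"gripper":-1},{"wx":0,"wy":0,"wz":0,"tx":-9,"ty":-4,"tz":14,"gripper":-1}]'
python3 -m creep '[{"wx":0,"wy":0,"wz":0,"tx":0,"ty":0,"tz":1,"gripper":-1},{"wx":0,"wy":0,"wz":0,"tx":0,"ty":0,"tz":2,"gripper":-1},{"wx":0,"wy":0,"wz":0,"tx":0,"ty":0,"tz":2,"gripper":-1}]'
python3 -m creep '[{"wx":0,"wy":0,"wz":0,"tx":0,"ty":0,"tz":1,"gripper":-1},{"wx":0,"wy":0,"wz":0,"tx":0,"ty":0,"tz":2,"gripper":-1},{"wx":0,"wy":0,"wz":0,"tx":0,"ty":0,"tz":2,"gripper":-1}]'
```

```text
time_s: 55.27
tool_pos: [0.3592, -0.3688, 0.0242]
tool_rot: [-180.0, -0.0, 73.1]
force: [-0.9, -0.9, 0.2]
grip_width: 0.0002
grasp_force: 0.7
time_s: 55.52
tool_pos: [0.3592, -0.3689, 0.0227]
tool_rot: [-180.0, -0.0, 73.1]
force: [-2.7, 0.7, 2.0]
grip_width: 0.0002
grasp_force: 1.2
time_s: 55.77
tool_pos: [0.3594, -0.3689, 0.0208]
tool_rot: [-180.0, -0.0, 73.1]
force: [-1.8, 0.6, 4.1]
grip_width: 0.0004
grasp_force: 1.7
```

```bash

python3 -m creep '[{"wx":0,"wy":0,"wz":0,"tx":0,"ty":0,"tz":1,"gripper":-1},{"wx":0,"wy":0,"wz":0,"tx":0,"ty":0,"tz":2,"gripper":-1},{"wx":0,"wy":0,"wz":0,"tx":0,"ty":0,"tz":3,"gripper":-1},{"wx":0,"wy":0,"wz":0,"tx":0,"ty":0,"tz":3,"gripper":-1}]'
python3 -m creep '[{"wx":0,"wy":0,"wz":0,"tx":0,"ty":0,"tz":1,"gripper":-1},{"wx":0,"wy":0,"wz":0,"tx":0,"ty":0,"tz":2,"gripper":-1},{"wx":0,"wy":0,"wz":0,"tx":0,"ty":0,"tz":2,"gripper":-1}]'
```

```text
time_s: 56.1
tool_pos: [0.3594, -0.369, 0.0184]
tool_rot: [-180.0, -0.0, 73.1]
force: [-2.9, 2.4, 8.1]
grip_width: 0.0004
grasp_force: 4.1
time_s: 56.35
tool_pos: [0.3595, -0.369, 0.0181]
tool_rot: [-180.0, 0.0, 73.1]
force: [-7.2, 5.9, 20.9]
grip_width: 0.0002
grasp_force: 10.4
```

The force climbed to 21 N with no more travel, so the button is fully down. I'll let go, retreat and check.

```bash

python3 -m creep '[{"wx":0,"wy":0,"wz":0,"tx":0,"ty":0,"tz":-8,"gripper":-1},{"wx":0,"wy":0,"wz":0,"tx":0,"ty":0,"tz":-25,"gripper":-1},{"wx":0,"wy":0,"wz":0,"tx":0,"ty":0,"tz":-60,"gripper":-1},{"wx":0,"wy":0,"wz":0,"tx":0,"ty":0,"tz":-100,"gripper":-1},{"wx":0,"wy":0,"wz":0,"tx":0,"ty":0,"tz":-140,"gripper":-1}]'
python3 -m creep '[{"wx":0,"wy":0,"wz":0,"tx":40,"ty":8,"tz":0,"gripper":-1},{"wx":0,"wy":0,"wz":0,"tx":80,"ty":16,"tz":0,"gripper":-1},{"wx":0,"wy":0,"wz":0,"tx":120,"ty":24,"tz":0,"gripper":-1},{"wx":0,"wy":0,"wz":0,"tx":160,"ty":32,"tz":0,"gripper":-1},{"wx":0,"wy":0,"wz":0,"tx":200,"ty":40,"tz":0,"gripper":-1}]'
python3 -m creep '[{"wx":0,"wy":0,"wz":0,"tx":40,"ty":0,"tz":0,"gripper":-1},{"wx":0,"wy":0,"wz":0,"tx":80,"ty":0,"tz":0,"gripper":-1},{"wx":0,"wy":0,"wz":0,"tx":120,"ty":0,"tz":0,"gripper":-1},{"wx":0,"wy":0,"wz":0,"tx":160,"ty":0,"tz":0,"gripper":-1},{"wx":0,"wy":0,"wz":0,"tx":200,"ty":0,"tz":0,"gripper":-1}]'
python3 - <<'E'
from h import *
for n in('side','top'):
    I,D=optics.read_camera(n); cv2.imwrite(f'pics/{n}14.png',I[:,:,::-1]); C=cloud(n,D);H=cv2.cvtColor(I,cv2.COLOR_RGB2HSV)
    print([(q,[(np.round(r['point'],3).tolist(),round(r['confidence'],2)) for r in nets.place_of(q,n)[:1]]) for q in('dial_pointer','tab_mark','cover','mug','white_jar','notebook')])
    print(rectc(C,H[...,1]<90,(.515,-.333),.16,.07,.1))
I=cv2.imread('pics/top14.png'); a=cv2.resize(I[200:320,370:490],None,fx=5,fy=5,interpolation=cv2.INTER_CUBIC); cv2.imwrite('pics/crop14.png',a)
E
```

```text
time_s: 56.77
tool_pos: [0.3595, -0.3687, 0.1566]
tool_rot: [-180.0, -0.0, 73.1]
force: [2.4, -0.7, -0.4]
grip_width: 0.0005
grasp_force: 0.0
time_s: 57.18
tool_pos: [0.4572, -0.1878, 0.1559]
tool_rot: [179.9, 0.0, 73.0]
force: [0.8, -0.2, -0.1]
grip_width: 0.0001
grasp_force: 0.0
time_s: 57.6
tool_pos: [0.5151, 0.004, 0.1558]
tool_rot: [179.9, -0.0, 73.1]
force: [1.7, -0.6, -0.0]
grip_width: 0.0003
grasp_force: 0.0
[('dial_pointer', [([0.357, -0.311, 0.034], 0.53)]), ('tab_mark', [([0.355, -0.309, 0.035], 0.56)]), ('cover', [([0.518, -0.334, 0.032], 0.88)]), ('mug', [([0.779, 0.142, 0.001], 0.53)]), ('white_jar', [([0.543, -0.572, -0.003], 0.75)]), ('notebook', [([0.746, 0.286, 0.001], 0.63)])]
(3858, array([ 517., -336.]), array([244., 194.]), 85.5, array([ 0.516, -0.354,  0.086]))
[('dial_pointer', [([0.514, -0.333, 0.032], 0.56)]), ('tab_mark', [([0.358, -0.314, 0.031], 0.63)]), ('cover', [([0.514, -0.336, 0.026], 0.96)]), ('mug', [([0.776, 0.148, 0.0], 0.86)]), ('white_jar', [([0.541, -0.579, 0.003], 0.74)]), ('notebook', [([0.744, 0.282, 0.002], 0.81)])]
(4809, array([ 515., -334.]), array([236., 197.]), 85.8, array([ 0.512, -0.333,  0.086]))
```

View pics/crop14.png

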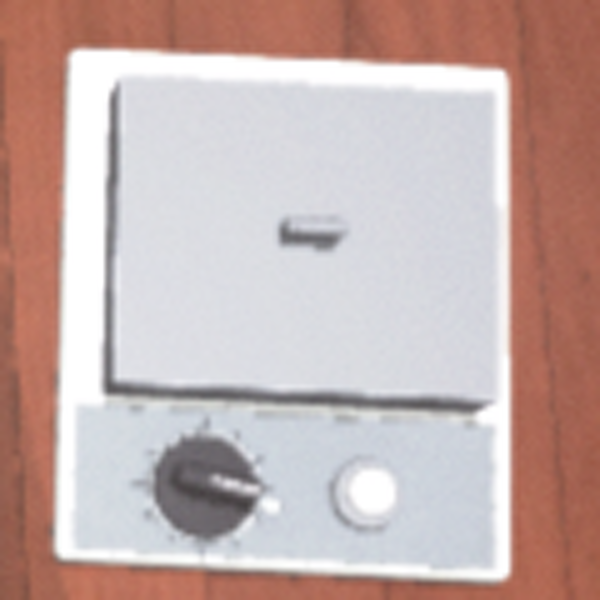

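The crop shows the cover square and fully down round (310,245), the pointer at the tab (272,507), and the button released at (365,490). I'm handing in the job.

```bash
python3 -c "
from cell import env
print(env.sign_off())"
```

```text
the job is handed in; nothing more can be done
None
```

I handed the job in after about 58 s of robot time: the tray is on the pad with the stapler, pin box and loupe in it (there was no highlighter on the flap), the cover is fully down, the dial is at the tab to within about 1°, and the start button was pressed fully and let go; the sign-off returned no verdict.

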